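# Turn over the honing plate and clamp it with the wire bail

## Task

On the knife-maker's bench, lift the honing plate off its holder, turn it over so that its grooved face is up, and lower it back onto the two locating pins until it lies flush on the holder. Then swing the wire bail over its centre so that it clamps the end of the plate. Leave the other things on the bench where they are.

Things in the scene. Friction and masses are not known exactly. Their poses are not given: they have to be found in the camera images.
- holder: Dark steel plate holder, bolted to the bench. Origin on the bench under the bed's centre; z up, x along the bed. Bed: bar 36 mm wide (y), x = -50 to +66 mm, flat top at z = 40 mm; on a foot 60 mm wide, 8 mm high, x = -65 to +81 mm. At its +x end a post, x = 64 to 76, y = -18 to +18 mm, up to z = 45 mm, carries the bail. Two equal pins, off the centre line, rise from the bed.
- pin_near (a point): Centre of the top of the locating pin away from the bail, at x = -32, y = +12, z = 52 mm in the holder's frame. Pins are round, 8 mm in diameter, 12 mm high; the last 4 mm taper to 3.6 mm.
- pin_bail (a point): The same for the equal pin on the bail's side, at x = +32, y = +12, z = 52 mm in the holder's frame.
- plate: Bare aluminium honing plate 100 (x) x 60 (y) x 20 mm (z), 0.26 to 0.40 kg. Origin at the block's centre. +z points out of the plain face. Two through holes, 11 mm in diameter, at x = -32 and +32, both at y = +12 mm. At the start it sits on the pins, plain face up, axes along the holder's, origin at z = 50 mm over the bench. It overhangs the bed by 12 mm on both long sides, where it can be gripped.
- grooved_face (a point): Centre of the plate's other face (10 mm from the plate's origin along its -z): six ribs along y, 3 mm high, 7 to 8 mm wide, the outer two along its short ends, grooves between. It must end facing up. Turned end for end (about its y) and reseated, the plate has its start origin, y along the holder's y, x against the holder's x. The plate can stand by itself on a 20 x 60 mm end.
- bail_bar (a point): Centre of the bail's crossbar: wooden grip 10 mm in diameter, 64 mm long, along the holder's y, on two wire arms (5 mm thick, y = -37 and +37 mm). It turns about bail_hinge, 36 mm away. Open it leans away from the plate (x = 96, z = 66 mm in the holder's frame); clamping, it lies on the plate's end rib (x = 44, z = 65 mm).
- bail_hinge (a point): Fixed point on the bail's hinge rod (6 mm thick, along the holder's y from -41 to +41 mm), at x = 70, y = 0, z = 40 mm in the holder's frame.
- bail (a joint): Bail angle, rad: 0 open, against its stop; grows as the bar swings up and over to the plate. Over-centre draw spring (beside the post, y = +28 mm), dead centre at 0.79 (bar above the hinge): before that it pulls open, after it snaps shut. About 1.59 on the seated plate, 1.68 with no plate under it. Takes 3 to 5 N at the bar, led up and over along its arc (a level push can jam).
- oil: Bystander: amber glass oil bottle, 44 mm in diameter, 100 mm high, origin at the centre of its base.
- bowl: Bystander: terracotta bowl, 90 mm across, 40 mm high, origin under its base.
- file: Bystander: flat file with a wooden handle lying along its x, 250 mm long, about 26 mm wide, origin on the bench where handle meets blade.
- horn: Bystander: curved dark horn lying on the bench, about 200 mm long, 32 mm thick at its root, origin near its middle.

How it is judged:
On the way, in this order (a step that is already met when the one before it is completed fails the run):
1. the plate is lifted off the pins (z of plate in the frame of holder above 0.075 m), for 0.1 s.
2. the plate, grooved face up, is lowered onto the pins by the gripper (within 8 mm of seated height while touched by the fingers) (angle between plate's own z axis and vertical above 2.9 rad and horizontal distance between plate and holder below 0.005 m and z of plate in the frame of holder below 0.058 m and contact force between plate and the fingers above 0.3 N).
3. the bail is swung over onto the plate (value of joint bail above 1.5 rad and contact force between bail and plate above 0.5 N), for 0.2 s.
At the end, for the whole second after the job is handed in: The plate lies at rest on the holder with its grooved face up, level within 0.06 rad, centred within 4 mm and aligned within 0.1 rad of the holder, its origin 48 to 52 mm above the bench, and the bail (angle 1.50 to 1.66) presses on it with more than 0.5 N (all of step 3 and angle between plate's own z axis and vertical above 3.08 rad and horizontal distance between plate and holder below 0.004 m and angle between the x axis of plate and the x axis of holder, either way round below 0.1 rad and z of plate in the frame of holder between 0.048 and 0.052 m and value of joint bail below 1.66 rad and linear speed of plate below 0.02 m/s); the robot touches nothing.
It fails at once if a bystander is moved more than 30 mm (distance of any of oil, bowl, file, horn from where it was at the start of the episode above 0.03 m).
It fails at once if a bystander is tipped over (angle between any of oil, bowl's own z axis and vertical above 0.5 rad).
It also fails if it takes over 61 s, if anything falls off the work surface, if the arm or the gripper's body presses on something with over 40 N, if the wrist force passes 120 N, or if a joint passes its speed limit or range.

## Robot

A 6-joint arm with a two-finger parallel gripper is mounted at the origin on the work surface. World frame = base frame: x ahead of the robot, y to its left, z up, the work surface at z = 0. Lengths are in m, angles in rad, forces in N, time in s.
With the tool pointing down it reaches from about 0.275 to 0.75 m from the base axis. Payload 10.2 kg.
Tool frame: the origin (TCP) lies on the front face of the gripper's body, between the roots of the fingers; the fingertips stand 64 mm ahead of it and the grasp point (between the pads) lies 45 mm ahead of it; x points along the fingers, y is the direction in which the jaws open and shut, and the axes are right-handed (so a half turn about x gives the same grasp; the last joint's range is limited). The gripper opens to 88 mm and grips with 3 to 60 N. Pads are 18 mm wide; open, the fingers measure 123 mm over their backs; the gripper's body (75 mm by 187 mm) begins 45 mm behind the grasp point.
Start: joints at [1.054, 0.313, 1.498, -0, 1.331, -0.223], TCP at [0.152, 0.503, 0.303] pointing down, gripper open.
Joint ranges: [-2.94, 2.94], [-0.97, 2.17], [0.19, 2.56], [-1.23, 4.37], [0.02, 3.11], [-2.88, 2.88]. Speed limits (rad/s): [2.39, 2.39, 3.01, 3.14, 3.14, 3.14].

## Interface

Orientations are given as a unit quaternion [x, y, z, w].
In Python, from bench import read_state, read_camera, camera_model, finish_job gives the robot as it stands.
- The arm moves only by the tool jog_arm, never from a script. Its argument "rows" is a list of rows, each an object with "slide": the shift along the tool's x, y, z in mm, a list of three; "rot": the turn, a rotation vector about the tool's x, y, z in degrees, a list of three. A call has 1 to 12 rows; each row shifts and turns the pose as measured when the row begins, along the tool's axes as they then stand; what a row does not reach is not made up. A row lasts 1/8 s, in which the tool goes at most 62.5 mm and 10.7 degrees, less where a joint would pass 70% of its speed; a pose out of reach is approached as far as the arm can. A call is refused whole if a number of a shift passes 62.5 or a number of a turn 10.7, either way. A call with a gripper value outside its range is refused whole. "claw" is the closure, from 0 (fully open) to 1 (shut), set as the call begins (left out, the last holds). The fingers move at their own pace and stop on an object; the grip force is fixed at half the most. Time passes only in rows, so rows that do not move let the fingers close. It gives the time, the measured TCP pose, the force and the opening at its end, in the units of the state.
- read_state(): the state, without advancing time (a new reading comes with each control period).
- read_camera(name): name is "scene" or "top" or "wrist"; returns the picture (480x640x3 uint8, red, green, blue); there is no depth.
- camera_model(name): a dict with "fx", "fy", "cx", "cy" (pixels), "rvec" (rotation vector, rad) and "tvec" (3), from world to camera coordinates, as OpenCV has them. Camera axes: x right, y down, z forward; pixel columns grow to the right and rows downward; lengths in m; the calibration is good to about 2 mm. A picture is of the moment at which its call begins: read the wrist's pose just before it. camera_model takes no time and is no camera call; for the wrist camera it gives the pose at the moment of the call.
- finish_job(): hands the job in, once; it reports no verdict.
The state is a dict: "clock": time; "qpos": joint angles; "qd": joint speeds; "joint_torque": joint torques, N m; "ee_pos": TCP position; "tcp_rot": TCP orientation; "wrist_force": force on the tool from outside, world axes, zero at the start; "wrist_torque": the same for the moment, N m; "width": finger opening in m.
Only numpy, scipy, OpenCV 4.12 (cv2) and the standard library are available. Lean on these libraries where they do the work, as an engineer would, in place of code of your own. Each camera call takes 0.05 s, during which the arm holds its last target.

## Working session

There is one attempt and no reset: what is moved stays moved. The work goes in short steps, Python scripts to look and compute and a tool call to move; the robot and the scene stay as the last step left them, time stands still between calls to the robot, and variables do not carry over. Pictures are saved under pics/ and viewed, and the job is handed in when it is done.

Besides the shell and the picture viewer there is one more tool, called after "Request:" as name([rows], argument=value, ...), one row to a line, values as JSON. jog_arm: Moves the arm, as the interface text tells. Its arguments: {"type":"object","properties":{"rows":{"type":"array"},"claw":{"type":"number"}},"required":["rows"]}

```bash
ls; mkdir -p pics; python3 - <<'E'
from bench import *
import cv2
s=read_state();print(s)
for n in ["scene","top","wrist"]:
    m=camera_model(n);print(n,m)
    im=read_camera(n);cv2.imwrite(f"pics/{n}0.png",im[:,:,::-1])
E
```

```text
pics
{'clock': 0.0, 'qpos': array([ 1.05356538e+00,  3.13422255e-01,  1.49842129e+00,  1.54890405e-05,
        1.33099129e+00, -2.23368822e-01]), 'qd': array([ 0.00080255, -0.00175227,  0.0005421 , -0.00097137,  0.00054037,
        0.00167752]), 'joint_torque': array([ 2.08502011e-04, -4.02214265e+01, -2.52272612e+01,  6.93592150e-02,
        3.52297956e-02, -9.04327885e-05]), 'ee_pos': array([0.15197761, 0.50235169, 0.30218116]), 'tcp_rot': array([ 0.10311631,  0.6996513 , -0.10393127,  0.69932351]), 'wrist_force': array([0.49785212, 0.3185254 , 0.38353419]), 'wrist_torque': array([ 0.00125147,  0.05960187, -0.00792896]), 'width': 0.08807314967422993}
scene {'fx': 475.25904661075384, 'fy': 475.25904661075384, 'cx': 325.4331656678215, 'cy': 244.77637443869486, 'rvec': array([ 2.08729542,  1.03180219, -0.49036191]), 'tvec': array([-0.31989664, -0.22868045,  1.36910384])}
top {'fx': 617.3409130791531, 'fy': 617.3409130791531, 'cx': 323.2076733850941, 'cy': 236.32041626969067, 'rvec': array([ 2.15437925, -2.10677608,  0.20316112]), 'tvec': array([-0.01950741,  0.52334548,  1.57234086])}
wrist {'fx': 342.4514646014582, 'fy': 342.4514646014582, 'cx': 321.9771125557577, 'cy': 230.04598203885058, 'rvec': array([-2.30879811, -1.71348853, -0.26953692]), 'tvec': array([-0.52427241, -0.04158838,  0.38952951])}
```

View pics/scene0.png

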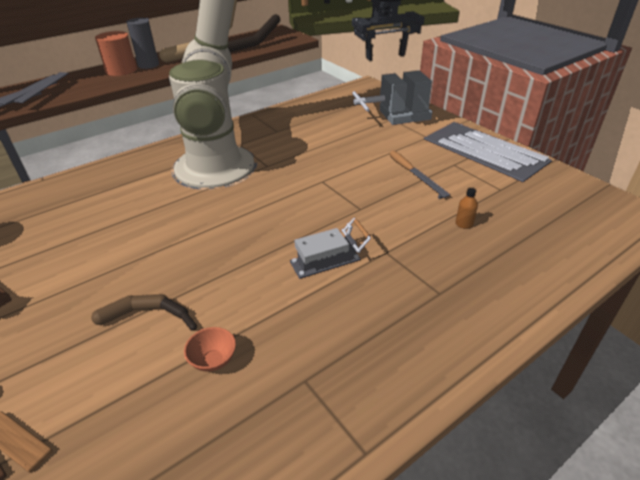

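View pics/top0.png

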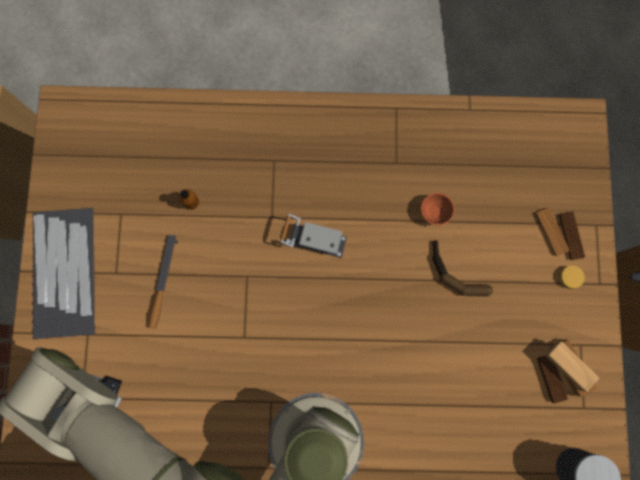

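View pics/wrist0.png

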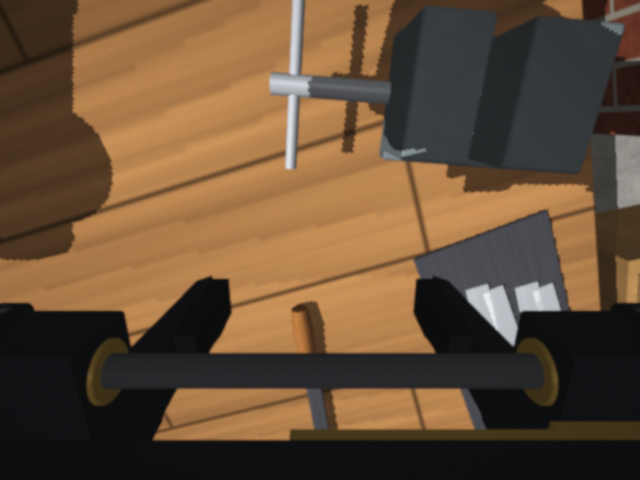

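The scene view shows the plate at about (322,245), with the bail leaning open to its right at (355,235). In the top view the plate is at (321,238), with the bail on its left at (290,230). The bowl is at (437,209), the oil at (189,199), and the file at (162,280).

```bash
cat > h.py <<'E'
import numpy as np, cv2
from bench import *
from scipy.spatial.transform import Rotation as R
def cam(n):
    m=camera_model(n);K=np.array([[m['fx'],0,m['cx']],[0,m['fy'],m['cy']],[0,0,1]])
    return K,R.from_rotvec(m['rvec']).as_matrix(),np.array(m['tvec'])
def ray(c,uv,z):
    K,Rm,t=c; d=Rm.T@np.linalg.inv(K)@np.array([uv[0],uv[1],1.]); o=-Rm.T@t
    return o+d*(z-o[2])/d[2]
def proj(c,p):
    K,Rm,t=c; q=K@(Rm@np.asarray(p)+t); return q[:2]/q[2]
E
python3 - <<'E'
from h import *
c=cam("top");im=cv2.imread("pics/top0.png")
cv2.imwrite("pics/topz.png",cv2.resize(im[200:270,260:360],None,fx=8,fy=8,interpolation=cv2.INTER_CUBIC))
print(im[238,321],im[232,310],im[250,338])
hsv=cv2.cvtColor(im,cv2.COLOR_BGR2HSV)
m=((hsv[:,:,1]<50)&(hsv[:,:,2]>110)).astype(np.uint8); m[:, :299]=0;m[:,350:]=0;m[:215]=0;m[260:]=0
cs,_=cv2.findContours(m,cv2.RETR_EXTERNAL,cv2.CHAIN_APPROX_NONE);k=max(cs,key=cv2.contourArea)
r=cv2.minAreaRect(k);b=cv2.boxPoints(r);print(r)
P=[ray(c,u,.06) for u in b];print(np.round(P,4))
print(np.mean(P,0),[np.linalg.norm(P[i]-P[(i+1)%4]) for i in range(4)])
for n,u,z in [("bowl",(437,209),.04),("oil",(189,199),.05),("horn",(440,270),.01),("file",(160,292),0),("bailbar",(290,230),.066)]: print(n,ray(c,u,z))
E
```

```text
[139 142 140] [137 142 142] [95 94 95]
((322.5015563964844, 238.29457092285156), (43.00214767456055, 23.30693817138672), 16.389541625976562)
[[ 0.5012  0.0558  0.06  ]
 [ 0.5609  0.0403  0.06  ]
 [ 0.5311 -0.068   0.06  ]
 [ 0.4718 -0.0519  0.06  ]]
[ 0.51623424 -0.0059462   0.06      ] [np.float64(0.061660826930165766), np.float64(0.11236658825426171), np.float64(0.06148058848406743), np.float64(0.11161030706293729)]
bowl [ 0.60608365 -0.30932408  0.04      ]
oil [0.61516614 0.34895643 0.05      ]
horn [ 0.44658073 -0.3212162   0.01      ]
file [0.37224915 0.42118011 0.        ]
bailbar [0.53494569 0.07889955 0.066     ]
```

View pics/topz.png

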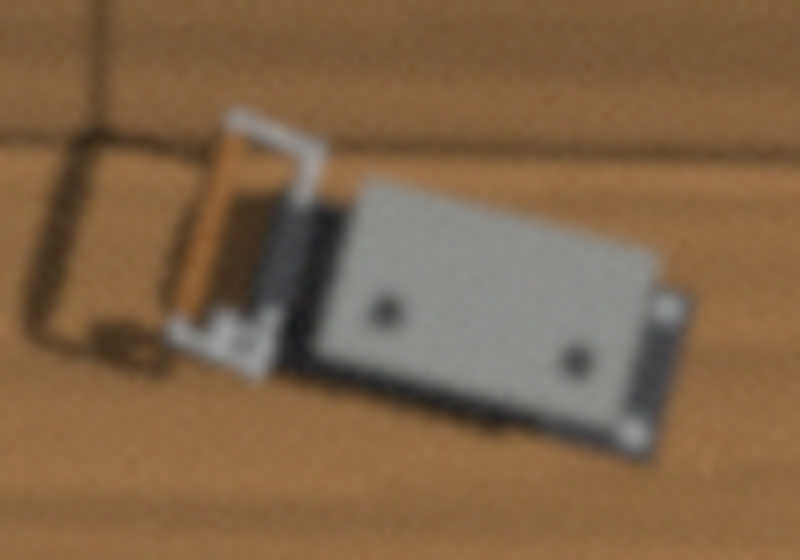

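```bash
cat >> h.py <<'E'
import json
def tool():
    s=read_state(); T=R.from_quat(s['tcp_rot']).as_matrix(); return s,np.array(s['ee_pos']),T
def log():
    s=read_state()
    with open('log.jsonl','a') as f: f.write(json.dumps([list(map(float,s[k])) for k in('qpos','ee_pos','tcp_rot')])+'\n')
    return s
E
python3 - <<'E'
from h import *
log();s,p,T=tool();print(np.round(T,3))
for n in["wrist","scene","top"]:
    K,Rm,t=cam(n);o=-Rm.T@t
    print(n,o,"fwd",Rm[2]); 
    if n=="wrist":print("in tool",T.T@(o-p),T.T@Rm.T)
q=s['qpos']
E=R.from_euler
for s4 in(1,-1):
    M=E('z',q[0])*E('y',q[1])*E('y',q[2])*E('z',q[3])*E('y',q[4])*E('z',s4*q[5]);print(np.round(M.as_matrix(),3))
E
```

```text
[[-0.     0.29   0.957]
 [-0.001  0.957 -0.29 ]
 [-1.    -0.001 -0.   ]]
wrist [0.07464652 0.5260603  0.38220767] fwd [ 0.2959351  -0.09161615 -0.95080434]
in tool [-0.07985652  0.00017899 -0.08089698] [[ 1.08097239e-03 -3.09994888e-01  9.50737609e-01]
 [ 9.99999336e-01 -4.41290396e-05 -1.15137072e-03]
 [ 3.98874175e-04  9.50738222e-01  3.09994634e-01]]
scene [ 1.14663941 -0.45448271  0.71255697] fwd [-0.61094581  0.45167414 -0.65018127]
top [0.23182696 0.00363786 1.64096613] fwd [ 0.1801464  -0.00706751 -0.98361442]
[[-0.29  -0.957 -0.   ]
 [-0.957  0.29  -0.001]
 [ 0.001  0.    -1.   ]]
[[-0.675 -0.738 -0.   ]
 [-0.738  0.675 -0.001]
 [ 0.001 -0.    -1.   ]]
```

```bash
cat >> h.py <<'E'
def rowsplan(pt,Tt,n,p=None,T=None):
    """straight line + slerp; prints rows in tool axes"""
    if p is None: s,p,T=tool()
    rv=R.from_matrix(T.T@Tt).as_rotvec()
    out=[];pp=p;TT=T
    for i in range(1,n+1):
        Tn=T@R.from_rotvec(rv*i/n).as_matrix(); pn=p+(np.asarray(pt)-p)*i/n
        out.append((np.round(TT.T@(pn-pp)*1000,1).tolist(),np.round(np.degrees(R.from_matrix(TT.T@Tn).as_rotvec()),2).tolist())); pp,TT=pn,Tn
    return out
def Tmat(x,y):
    x=np.array(x,float);x/=np.linalg.norm(x);y=np.array(y,float);y-=x*(x@y);y/=np.linalg.norm(y);return np.c_[x,y,np.cross(x,y)]
E
python3 - <<'E'
from h import *
a=np.radians(-15)
for r in rowsplan([.516,-.006,.26],Tmat([0,0,-1],[np.cos(a),np.sin(a),0]),12):print(r)
E
```

```text
([3.5, -31.8, 41.3], [7.35, 0.0, 0.0])
([3.5, -26.2, 45.0], [7.35, 0.0, 0.0])
([3.5, -20.2, 48.0], [7.35, 0.0, 0.0])
([3.5, -13.9, 50.2], [7.35, 0.0, 0.0])
([3.5, -7.4, 51.6], [7.35, 0.0, 0.0])
([3.5, -0.8, 52.1], [7.35, 0.0, 0.0])
([3.5, 5.9, 51.8], [7.35, 0.0, 0.0])
([3.5, 12.5, 50.6], [7.35, 0.0, 0.0])
([3.5, 18.9, 48.6], [7.35, 0.0, 0.0])
([3.5, 24.9, 45.8], [7.35, 0.0, 0.0])
([3.5, 30.6, 42.2], [7.35, 0.0, 0.0])
([3.5, 35.7, 37.9], [7.35, 0.0, 0.0])
```

Request:
jog_arm([
  {"slide":[3,-32,41],"rot":[7.5,0,0]},
  {"slide":[3,-26,45],"rot":[7.5,0,0]},
  {"slide":[3,-20,48],"rot":[7.5,0,0]},
  {"slide":[3,-14,50],"rot":[7.5,0,0]},
  {"slide":[3,-7,52],"rot":[7.5,0,0]},
  {"slide":[3,-1,52],"rot":[7.5,0,0]},
], claw=0)

```text
clock: 0.9
ee_pos: [0.333, 0.2398, 0.283]
tcp_rot: [0.368, 0.603, -0.369, 0.603]
wrist_force: [0.3, 0.8, -0.2]
width: 0.088
```

```bash
python3 - <<'E'
from h import *
s=log();print(s['qpos'],s['ee_pos'],s['clock'])
a=np.radians(-15)
for r in rowsplan([.516,-.006,.26],Tmat([0,0,-1],[np.cos(a),np.sin(a),0]),6):print(r)
E
```

```text
[ 3.37261749e-01  7.62078227e-02  1.84226895e+00 -9.86829761e-04
  1.22416474e+00 -1.35290069e-01] [0.33304596 0.23984768 0.28295047] 0.9
([3.9, 8.5, 50.4], [7.02, 0.01, 0.01])
([3.8, 14.6, 48.9], [7.02, 0.01, 0.01])
([3.8, 20.4, 46.8], [7.02, 0.01, 0.01])
([3.8, 26.0, 44.0], [7.02, 0.01, 0.01])
([3.8, 31.2, 40.5], [7.02, 0.01, 0.01])
([3.8, 35.9, 36.3], [7.02, 0.01, 0.01])
```

Request:
jog_arm([
  {"slide":[4,9,50],"rot":[7,0,0]},
  {"slide":[4,15,49],"rot":[7,0,0]},
  {"slide":[4,20,47],"rot":[7,0,0]},
  {"slide":[4,26,44],"rot":[7,0,0]},
  {"slide":[4,31,40],"rot":[7,0,0]},
  {"slide":[4,36,36],"rot":[7,0,0]},
  {"slide":[0,0,0],"rot":[0,0,0]},
])

```text
clock: 1.78
ee_pos: [0.519, -0.0188, 0.2572]
tcp_rot: [-0.567, -0.422, 0.568, -0.422]
wrist_force: [-0.5, 1.4, 0.1]
width: 0.0884
```

```bash
python3 - <<'E'
from h import *
s=log();print(s['qpos'],s['ee_pos'],s['clock'])
c=cam("wrist");np.savez('w1.npz',K=c[0],R=c[1],t=c[2])
im=read_camera("wrist");cv2.imwrite("pics/w1.png",im[:,:,::-1])
E
```

```text
[-2.61817761e-01  3.41211962e-01  1.58196933e+00 -8.34625331e-04
  1.21988338e+00  2.96071470e-02] [ 0.51902662 -0.01882897  0.25722801] 1.775
```

View pics/w1.png

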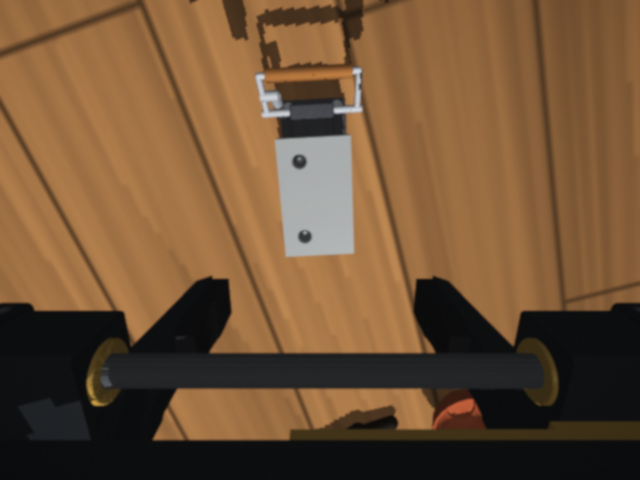

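The wrist view shows the plate at about (315,196) with its holes at (299,161) and (305,237). The open bail is beyond it at (310,75), and the spring is at its left end (270,98).

```bash
python3 - <<'E'
from h import *
d=np.load('w1.npz');c=(d['K'],d['R'],d['t']);im=cv2.imread("pics/w1.png")
hsv=cv2.cvtColor(im,cv2.COLOR_BGR2HSV)
m=((hsv[:,:,1]<45)&(hsv[:,:,2]>120)).astype(np.uint8)
roi=np.zeros_like(m);roi[125:265,260:370]=1;m*=roi
cs,_=cv2.findContours(m,cv2.RETR_EXTERNAL,cv2.CHAIN_APPROX_NONE);k=max(cs,key=cv2.contourArea)
G=np.array([ray(c,(u[0][0],u[0][1]),.06)[:2] for u in k],np.float32)
r=cv2.minAreaRect((G*1000));print(r)
# holes
g=cv2.cvtColor(im,cv2.COLOR_BGR2GRAY)
H=[]
for cx,cy in((299,161),(305,237)):
    w=g[cy-10:cy+11,cx-10:cx+11];ys,xs=np.where(w<100);u=(xs.mean()+cx-10,ys.mean()+cy-10);H.append(ray(c,u,.058));print(u,H[-1],len(xs))
v=H[0]-H[1];print("hole dist",np.linalg.norm(v),"az",np.degrees(np.arctan2(v[1],v[0])))
ex=v/np.linalg.norm(v);ey=np.array([-ex[1],ex[0],0])
print("centre by holes",(H[0]+H[1])/2-.012*ey)
hs=(hsv[:,:,0]>5)&(hsv[:,:,0]<14)&(hsv[:,:,1]>170);hs[90:]=0;hs[:60]=0;hs[:,:258]=0;hs[:,365:]=0
ys,xs=np.where(hs);print("bar px",xs.mean(),ys.mean(),len(xs));print(ray(c,(xs.mean(),ys.mean()),.066), ray(c,(xs.mean(),ys.mean()),.066)-(H[0]+H[1])/2+.012*ey)
E
```

```text
((518.6943359375, -0.8497200012207031), (99.31268310546875, 59.238258361816406), 76.42483520507812)
(np.float64(298.9323308270677), np.float64(161.31578947368422)) [0.51437294 0.03217038 0.058     ] 133
(np.float64(304.45360824742266), np.float64(236.8041237113402)) [ 0.49916536 -0.03040345  0.058     ] 97
hole dist 0.06439530192604162 az 76.33999572537842
centre by holes [ 0.51842972 -0.00195045  0.058     ]
bar px nan nan 0
[nan nan nan] [nan nan nan]<stdin>:18: RuntimeWarning: Mean of empty slice.
  ret = ret.dtype.type(ret / rcount)
```

Request:
jog_arm([
  {"slide":[0,0,0],"rot":[-3,0,0]},
  {"slide":[0,0,0],"rot":[0,10,0]},
  {"slide":[0,0,0],"rot":[0,10,0]},
  {"slide":[0,0,0],"rot":[0,10,0]},
])

```text
clock: 2.33
ee_pos: [0.5165, -0.0113, 0.2589]
tcp_rot: [0.68, 0.543, -0.385, 0.308]
wrist_force: [-0.5, -0.2, 0.1]
width: 0.0881
```

```bash
python3 - <<'E'
from h import *
s=log();print(s['qpos'],s['ee_pos'],s['clock']);print(tool()[2].round(3))
E
```

```text
[-0.43740995  0.33902726  1.6541089   0.54508639  1.31506184 -0.40109585] [ 0.51646397 -0.01129852  0.25889722] 2.325
[[ 0.114  0.975 -0.189]
 [ 0.5   -0.221 -0.837]
 [-0.858  0.001 -0.513]]
```

Request:
jog_arm([
  {"slide":[0,0,0],"rot":[0,10,0]},
  {"slide":[0,0,0],"rot":[0,10,0]},
])

```text
clock: 2.58
ee_pos: [0.5155, -0.0089, 0.2603]
tcp_rot: [0.737, 0.59, -0.255, 0.208]
wrist_force: [-0.5, 0.2, -0.8]
width: 0.0879
```

```bash
python3 - <<'E'
from h import *
s=log();print(s['qpos'],s['ee_pos'],s['clock']);print(tool()[2].round(3))
E
```

```text
[-0.53124743  0.39209692  1.70135983  0.84858445  1.46608258 -0.59774469] [ 0.5155391  -0.00888865  0.26033302] 2.575
[[ 0.173  0.976 -0.131]
 [ 0.764 -0.217 -0.608]
 [-0.622  0.005 -0.783]]
```

```bash
cat > kin.py <<'E'
from h import *
from scipy.optimize import least_squares
E_=R.from_euler
C=np.array([[0,-1,0],[0,0,-1],[1,0,0]],float)  # tool x=mz, y=-mx, z=-my
def fk(q,k):
    a1,y1,d1,L2,a3,L3,x4,y4,x5,y5,L6=k
    A=E_('z',q[0]).as_matrix();p=A@[a1,y1,d1]
    A=A@E_('y',q[1]).as_matrix();p=p+A@[0,0,L2]
    A=A@E_('y',q[2]).as_matrix();p=p+A@[a3,0,L3]
    A=A@E_('z',q[3]).as_matrix();p=p+A@[x4,y4,0]
    A=A@E_('y',q[4]).as_matrix();p=p+A@[x5,y5,0]
    A=A@E_('z',q[5]).as_matrix();p=p+A@[0,0,L6]
    return p,A@C.T if False else A@np.array([[0,-1,0],[0,0,-1],[1,0,0]],float)
def data():
    return [ (np.array(a),np.array(b),R.from_quat(c).as_matrix()) for a,b,c in map(json.loads,open('log.jsonl'))]
def fit(reg=1e-3):
    D=data();k0=np.array([0,.1,.3,.35,0,.35,0,.0,0,0,.25])
    f=lambda k:np.r_[np.concatenate([(fk(q,k)[0]-p) for q,p,_ in D]),reg*(k-k0)]
    return least_squares(f,k0),D
if __name__=="__main__":
    D=data()
    for q,p,T in D: print(np.degrees(R.from_matrix(fk(q,np.zeros(11))[1].T@T).magnitude()).round(2))
    s,D=fit();print(s.x.round(4)); print(np.array([fk(q,s.x)[0]-p for q,p,_ in D]).round(4))
E
python3 kin.py
```

```text
0.0
0.0
0.0
0.0
0.0
[-0.      0.1163  0.2013  0.4389  0.039   0.3975  0.      0.     -0.
  0.      0.1839]
[[-0. -0. -0.]
 [ 0.  0. -0.]
 [-0.  0.  0.]
 [-0. -0.  0.]
 [-0.  0. -0.]]
```

```bash
cat >> kin.py <<'E'
LO=np.array([-2.94,-.97,.19,-1.23,.02,-2.88]);HI=np.array([2.94,2.17,2.56,4.37,3.11,2.88])
K_=fit()[0].x
def ik(p,T,q0,k=None):
    k=K_ if k is None else k
    def f(q):
        pp,TT=fk(q,k);return np.r_[(pp-p)*10,R.from_matrix(TT.T@T).as_rotvec()]
    best=None
    for s in [np.zeros(6)]+[np.array([0,.2*i,.2*i,.3*j,0,.3*j]) for i in(-1,1) for j in(-1,1)]:
        r=least_squares(f,np.clip(q0+s,LO+.01,HI-.01),bounds=(LO,HI))
        if best is None or r.cost<best.cost-1e-10: best=r
        if best.cost<1e-9: break
    q=best.x; return q,np.sqrt(2*best.cost),np.min(np.r_[q-LO,HI-q])
HO=np.array([.5185,-.0012,0]);PSI=np.radians(76.4)
def pose(gp,az,ang):
    """gp grasp point world; plane azimuth az; pointing angle ang(rad) in plane -> TCP, T"""
    ex=np.array([np.cos(az),np.sin(az),0]);ey=np.array([-ex[1],ex[0],0])
    x=np.cos(ang)*ex+np.array([0,0,np.sin(ang)]);T=Tmat(x,-ey);return gp-.045*x,T
E
python3 - <<'E'
from kin import *
d=np.radians
ex=np.array([np.cos(PSI),np.sin(PSI),0])
q0=data()[2][0]
for a in(-90,-100,-110):
  for z in(.05,.15):
    q,e,m=ik(*pose(HO+.01*ex+[0,0,z],PSI,d(a)),q0);print('G1',a,z,q.round(2),round(e,5),round(m,2))
for a in(-60,-45,-40):
  for z in(.05,.15):
    q,e,m=ik(*pose(HO-.01*ex+[0,0,z],PSI,d(a)),data()[4][0]);print('F',a,z,q.round(2),round(e,5),round(m,2))
for x,y in((.40,.16),(.36,.2),(.45,.2),(.4,-.15),(.35,0),(.45,-.18)):
  for az in(-20,0,20,40,60):
    o=[]
    for ang in(-90,-20,-60,-110,-135,-45):
      z=.07
      if ang in(-90,-45): z=.15
      q,e,m=ik(*pose(np.array([x,y,z]),d(az),d(ang)),np.array([np.arctan2(y,x)-.25,.4,1.7,0,1.2,1.2]));o.append((round(e,3),round(m,2),q.round(1)[3]))
    print(x,y,az,o)
E
```

```text
G1 -90 0.05 [-0.21  0.57  1.73 -0.    0.85  0.03] 0.0 0.83
G1 -90 0.15 [-0.21  0.42  1.65 -0.    1.07  0.03] 0.0 0.91
G1 -100 0.05 [-0.13  0.59  1.69 -0.22  0.89  0.25] 0.0 0.87
G1 -100 0.15 [-0.13  0.44  1.62 -0.19  1.1   0.2 ] 0.0 0.94
G1 -110 0.05 [-0.06  0.63  1.66 -0.42  0.96  0.44] 0.0 0.81
G1 -110 0.15 [-0.06  0.48  1.59 -0.38  1.16  0.35] 0.0 0.85
F -60 0.05 [-0.48  0.6   1.79  0.62  0.99 -0.65] 0.0 0.77
F -60 0.15 [-0.48  0.43  1.73  0.55  1.18 -0.51] 0.0 0.83
F -45 0.05 [-0.57  0.67  1.79  0.82  1.16 -0.86] 0.0 0.77
F -45 0.15 [-0.57  0.49  1.75  0.76  1.31 -0.7 ] 0.0 0.81
F -40 0.05 [-0.6   0.7   1.78  0.87  1.22 -0.92] 0.0 0.78
F -40 0.15 [-0.6   0.52  1.76  0.82  1.36 -0.75] 0.0 0.8
0.4 0.16 -20 [(np.float64(0.0), np.float64(0.65), np.float64(-0.0)), (np.float64(0.781), np.float64(0.0), np.float64(-1.0)), (np.float64(0.066), np.float64(0.0), np.float64(-0.8)), (np.float64(0.0), np.float64(0.75), np.float64(0.1)), (np.float64(0.0), np.float64(0.95), np.float64(0.2)), (np.float64(0.186), np.float64(0.0), np.float64(-0.9))]
0.4 0.16 0 [(np.float64(0.0), np.float64(0.65), np
[... 9117 characters left out ...]
 np.float64(1.1))]
0.45 -0.18 40 [(np.float64(0.0), np.float64(0.8), np.float64(-0.0)), (np.float64(0.0), np.float64(0.55), np.float64(1.2)), (np.float64(0.0), np.float64(0.59), np.float64(0.7)), (np.float64(0.0), np.float64(0.85), np.float64(-0.4)), (np.float64(0.0), np.float64(0.56), np.float64(-0.7)), (np.float64(0.0), np.float64(0.59), np.float64(0.9))]
0.45 -0.18 60 [(np.float64(0.0), np.float64(0.8), np.float64(-0.0)), (np.float64(0.0), np.float64(0.76), np.float64(0.9)), (np.float64(0.0), np.float64(0.71), np.float64(0.6)), (np.float64(0.0), np.float64(0.78), np.float64(-0.4)), (np.float64(0.0), np.float64(0.38), np.float64(-0.8)), (np.float64(0.0), np.float64(0.75), np.float64(0.7))]
```

```bash
python3 - <<'E'
from kin import *
d=np.radians
for x,y in((.40,.0),(.40,.1),(.40,.16),(.38,.05),(.42,.05),(.4,-.06)):
    o=[]
    q=data()[2][0]
    for ang in(-110,-20,-65,-90,-135,-135,-90,-45):
      z=.06
      if ang in(-110,-45): z=.15
      q,e,m=ik(*pose(np.array([x,y,z]),PSI,d(ang)),q);o.append((ang,round(e,3),round(m,2),q.round(2).tolist()))
    print(x,y);[print('   ',*i) for i in o]
E
```

```text
0.4 0.0
    -110 0.0 0.62 [-0.1, 0.25, 1.94, -0.4, 1.04, 0.36]
    -20 0.0 0.49 [-0.83, 0.74, 2.07, 0.91, 1.42, -1.29]
    -65 0.0 0.44 [-0.55, 0.38, 2.12, 0.56, 0.87, -0.72]
    -90 0.0 0.49 [-0.3, 0.35, 2.07, -0.0, 0.72, -0.06]
    -135 0.0 0.39 [0.09, 0.59, 1.91, -0.84, 1.12, 0.9]
    -135 0.0 0.39 [0.09, 0.59, 1.91, -0.84, 1.12, 0.9]
    -90 0.0 0.49 [-0.3, 0.35, 2.07, -0.0, 0.72, -0.06]
    -45 0.0 0.49 [-0.71, 0.29, 2.07, 0.71, 1.29, -0.86]
0.4 0.1
    -110 0.0 0.7 [0.14, 0.3, 1.86, -0.36, 1.13, 0.56]
    -20 0.0 0.38 [-0.63, 0.71, 2.18, 1.11, 1.32, -1.33]
    -65 0.0 0.41 [-0.3, 0.36, 2.15, 0.65, 0.77, -0.57]
    -90 0.0 0.52 [-0.04, 0.37, 2.04, 0.0, 0.73, 0.2]
    -135 0.0 0.54 [0.3, 0.65, 1.78, -0.69, 1.26, 0.95]
    -135 0.0 0.54 [0.3, 0.65, 1.78, -0.69, 1.26, 0.95]
    -90 0.0 0.52 [-0.04, 0.37, 2.04, -0.0, 0.73, 0.2]
    -45 0.0 0.41 [-0.48, 0.24, 2.15, 0.85, 1.16, -0.76]
0.4 0.16
    -110 0.0 0.77 [0.27, 0.36, 1.79, -0.33, 1.19, 0.66]
    -20 0.0 0.34 [-0.48, 0.71, 2.22, 1.26, 1.28, -1.35]
    -65 0.0 0.43 [-0.14, 0.37, 2.13, 0.69, 0.72, -0.45]
    -90 0.0 0.57 [0.11, 0.
[... 887 characters left out ...]
16, 0.39, 2.01, 0.0, 0.74, 0.08]
    -135 0.0 0.47 [0.19, 0.65, 1.8, -0.76, 1.21, 0.9]
    -135 0.0 0.47 [0.19, 0.65, 1.8, -0.76, 1.21, 0.9]
    -90 0.0 0.55 [-0.16, 0.39, 2.01, 0.0, 0.74, 0.08]
    -45 0.0 0.49 [-0.57, 0.29, 2.07, 0.79, 1.23, -0.79]
0.4 -0.06
    -110 0.0 0.6 [-0.24, 0.23, 1.96, -0.42, 0.99, 0.24]
    -20 0.0 0.59 [-0.92, 0.76, 1.97, 0.82, 1.49, -1.26]
    -65 0.0 0.5 [-0.68, 0.41, 2.06, 0.5, 0.93, -0.79]
    -90 0.0 0.5 [-0.44, 0.36, 2.06, -0.0, 0.72, -0.2]
    -135 0.0 0.3 [-0.04, 0.57, 1.96, -0.93, 1.04, 0.86]
    -135 0.0 0.3 [-0.04, 0.57, 1.96, -0.93, 1.04, 0.86]
    -90 0.0 0.5 [-0.44, 0.36, 2.06, 0.0, 0.72, -0.2]
    -45 0.0 0.56 [-0.82, 0.34, 2.0, 0.65, 1.36, -0.91]
```

```bash
cat >> kin.py <<'E'
d=np.radians
EX=np.array([np.cos(PSI),np.sin(PSI),0]);EY=np.array([-EX[1],EX[0],0])
def show(gp,az,ang,n):
    p,T=pose(np.asarray(gp,float),az,d(ang))
    s,pp,TT=tool()
    print('err mm (tool)',(TT.T@(p-pp)*1000).round(1),'rot',np.degrees(R.from_matrix(TT.T@T).as_rotvec()).round(2),'t',s['clock'],'F',s['wrist_force'].round(1),'w',round(s['width'],4),'q',s['qpos'].round(2))
    gpn=pp+.045*TT[:,0];h=gpn-HO;print('grasp pt holder frame mm',np.round([h@EX*1000,h@EY*1000,h[2]*1000],1),'world',gpn.round(4))
    if n:
        for r in rowsplan(p,T,n):print(r)
E
python3 - <<'E'
from kin import *
show(HO+.01*EX+[0,0,.15],PSI,-110,8)
E
```

```text
err mm (tool) [68.6  1.3 32.4] rot [ 1.170e+00 -7.155e+01  1.000e-02] t 2.575 F [-0.5  0.2 -0.8] w 0.0879 q [-0.53  0.39  1.7   0.85  1.47 -0.6 ]
grasp pt holder frame mm [ 27.1   1.6 232.4] world [0.5233 0.0255 0.2324]
([8.6, 0.2, 4.1], [0.15, -8.94, 0.0])
([9.1, 0.2, 2.7], [0.15, -8.94, 0.0])
([9.4, 0.2, 1.2], [0.15, -8.94, 0.0])
([9.5, 0.2, -0.3], [0.15, -8.94, 0.0])
([9.3, 0.2, -1.7], [0.15, -8.94, 0.0])
([8.9, 0.2, -3.2], [0.15, -8.94, 0.0])
([8.3, 0.2, -4.5], [0.15, -8.94, 0.0])
([7.5, 0.1, -5.7], [0.15, -8.94, 0.0])
```

Request:
jog_arm([
  {"slide":[8,0,4],"rot":[0.2,-9,0]},
  {"slide":[9,0,3],"rot":[0.2,-9,0]},
  {"slide":[9,0,1],"rot":[0.2,-9,0]},
  {"slide":[9,0,0],"rot":[0.1,-9,0]},
  {"slide":[9,0,-2],"rot":[0.1,-9,0]},
  {"slide":[9,0,-3],"rot":[0.1,-9,0]},
  {"slide":[8,0,-4],"rot":[0.1,-9,0]},
  {"slide":[7,0,-6],"rot":[0.1,-9,0]},
  {"slide":[0,0,0],"rot":[0,0,0]},
])

```text
clock: 3.7
ee_pos: [0.5172, 0.0321, 0.194]
tcp_rot: [-0.434, -0.348, 0.648, -0.52]
wrist_force: [0.1, 0.2, -0.5]
width: 0.0879
```

```bash
python3 - <<'E'
from kin import *
log()
show(HO+.01*EX+[0,0,.05],PSI,-110,6)
c=cam("wrist");np.savez('w2.npz',K=c[0],R=c[1],t=c[2])
cv2.imwrite("pics/w2.png",read_camera("wrist")[:,:,::-1])
E
```

```text
err mm (tool) [ 96.6   8.9 -32.4] rot [ 1.02  2.37 -0.47] t 3.7 F [ 0.1  0.2 -0.5] w 0.0879 q [-0.03  0.47  1.6  -0.42  1.17  0.37]
grasp pt holder frame mm [ 14.9   8.7 152.4] world [0.5135 0.0153 0.1524]
([16.1, 1.5, -5.4], [0.17, 0.39, -0.08])
([16.1, 1.5, -5.3], [0.17, 0.39, -0.08])
([16.2, 1.5, -5.2], [0.17, 0.39, -0.08])
([16.2, 1.5, -5.1], [0.17, 0.39, -0.08])
([16.2, 1.5, -5.0], [0.17, 0.39, -0.08])
([16.3, 1.5, -4.9], [0.17, 0.39, -0.08])
```

View pics/w2.png

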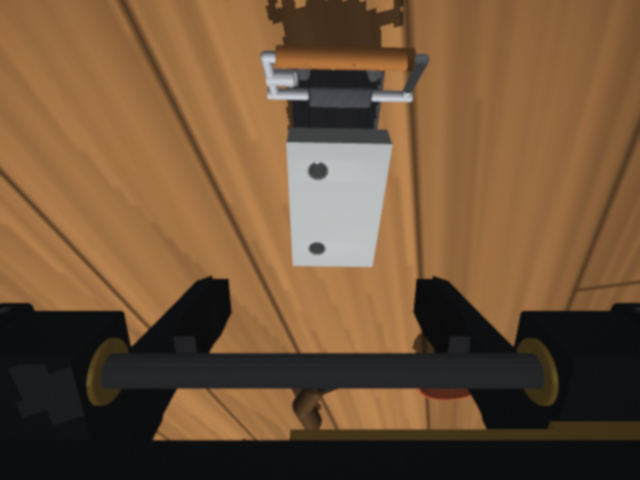

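The wrist view from the tilted pose shows the plate's top quad at (289..391, 143..267), with holes at (318,171) and (317,248) and the bail beyond.

```bash
python3 - <<'E'
from kin import *
dd=np.load('w2.npz');c=(dd['K'],dd['R'],dd['t']);im=cv2.imread("pics/w2.png")
hsv=cv2.cvtColor(im,cv2.COLOR_BGR2HSV)
m=((hsv[:,:,1]<45)&(hsv[:,:,2]>120)).astype(np.uint8)
roi=np.zeros_like(m);roi[125:275,270:405]=1;m*=roi
cs,_=cv2.findContours(m,cv2.RETR_EXTERNAL,cv2.CHAIN_APPROX_NONE);k=max(cs,key=cv2.contourArea)
G=np.array([ray(c,(u[0][0],u[0][1]),.06)[:2] for u in k],np.float32)
print(cv2.minAreaRect((G*1000)))
E
```

```text
((518.6127319335938, 0.3208122253417969), (99.30308532714844, 59.356101989746094), 76.3575210571289)
```

Request:
jog_arm([
  {"slide":[10,9,-8],"rot":[1,2.3,-0.5]},
  {"slide":[20,0,-7],"rot":[0,0,0]},
  {"slide":[20,0,-6],"rot":[0,0,0]},
  {"slide":[15,0,-4],"rot":[0,0,0]},
  {"slide":[0,0,0],"rot":[0,0,0]},
])

```text
clock: 4.38
ee_pos: [0.5268, 0.0294, 0.1269]
tcp_rot: [-0.458, -0.357, 0.64, -0.504]
wrist_force: [-0.2, 0.2, -0.5]
width: 0.0879
```

```bash
sed -i 's/^HO=.*;PSI/HO=np.array([.5186,-.0003,0]);PSI/' kin.py; python3 - <<'E'
from kin import *
log()
show(HO+.01*EX+[0,0,.05],PSI,-110,3)
E
```

```text
err mm (tool) [34.5 -1.1 -6.2] rot [-0.27 -0.97 -0.19] t 4.375 F [-0.2  0.2 -0.5] w 0.0879 q [-0.05  0.58  1.63 -0.39  1.03  0.41]
grasp pt holder frame mm [16.1 -1.1 84.3] world [0.5235 0.0151 0.0843]
([11.5, -0.4, -2.1], [-0.09, -0.32, -0.06])
([11.5, -0.4, -2.1], [-0.09, -0.32, -0.06])
([11.5, -0.3, -2.2], [-0.09, -0.32, -0.06])
```

Request:
jog_arm([
  {"slide":[12,-1,-2],"rot":[-0.3,-0.9,-0.2]},
  {"slide":[12,0,-2],"rot":[0,0,0]},
  {"slide":[11,0,-2],"rot":[0,0,0]},
  {"slide":[0,0,0],"rot":[0,0,0]},
])

```text
clock: 4.88
ee_pos: [0.5246, 0.0232, 0.0907]
tcp_rot: [-0.451, -0.355, 0.643, -0.507]
wrist_force: [-0.6, 0.1, -0.2]
width: 0.0883
```

```bash
python3 - <<'E'
from kin import *
log()
show(HO+.01*EX+[0,0,.05],PSI,-110,1)
E
```

```text
err mm (tool) [-1.9 -0.4 -0.6] rot [ 0.01 -0.09 -0.06] t 4.875 F [-0.6  0.1 -0.2] w 0.0883 q [-0.06  0.63  1.66 -0.42  0.96  0.44]
grasp pt holder frame mm [ 8.9 -0.4 48.4] world [0.5211 0.0083 0.0484]
([-1.9, -0.4, -0.6], [0.01, -0.09, -0.06])
```

Request:
jog_arm([
  {"slide":[-2,0,0],"rot":[0,0,0]},
  {"slide":[0,0,0],"rot":[0,0,0]},
  {"slide":[0,0,0],"rot":[0,0,0]},
  {"slide":[0,0,0],"rot":[0,0,0]},
  {"slide":[0,0,0],"rot":[0,0,0]},
], claw=1)

```text
clock: 5.5
ee_pos: [0.5252, 0.024, 0.0934]
tcp_rot: [-0.452, -0.355, 0.643, -0.507]
wrist_force: [0.4, -0.0, 0.0]
width: 0.0596
```

```bash
python3 - <<'E'
from kin import *
log()
show(HO+.01*EX+[0,0,.10],PSI,-110,5)
E
```

```text
err mm (tool) [-46.   -0.6  16.5] rot [-0.   -0.12 -0.14] t 5.5 F [ 0.4 -0.   0. ] w 0.0596 q [-0.06  0.63  1.65 -0.42  0.96  0.44]
grasp pt holder frame mm [ 9.9 -0.8 51.1] world [0.5217 0.0091 0.0511]
([-9.2, -0.1, 3.3], [-0.0, -0.02, -0.03])
([-9.2, -0.1, 3.3], [-0.0, -0.02, -0.03])
([-9.2, -0.1, 3.3], [-0.0, -0.02, -0.03])
([-9.2, -0.1, 3.3], [-0.0, -0.02, -0.03])
([-9.2, -0.1, 3.3], [-0.0, -0.02, -0.03])
```

Request:
jog_arm([
  {"slide":[-9,0,3],"rot":[0,0,0]},
  {"slide":[-14,0,5],"rot":[0,0,0]},
  {"slide":[-19,0,7],"rot":[0,0,0]},
  {"slide":[-19,0,7],"rot":[0,0,0]},
  {"slide":[-19,0,7],"rot":[0,0,0]},
  {"slide":[-19,0,7],"rot":[0,0,0]},
  {"slide":[0,0,0],"rot":[0,0,0]},
])

```text
clock: 6.38
ee_pos: [0.5243, 0.0244, 0.2064]
tcp_rot: [-0.453, -0.355, 0.642, -0.507]
wrist_force: [0.4, 0.5, -5.0]
width: 0.0599
```

```bash
python3 - <<'E'
from kin import *
log()
S=np.array([.38,.04,0])
show(S+[0,0,.13],PSI,-20,10)
np.save('pics/../x.npy',0)
cv2.imwrite("pics/w3.png",read_camera("wrist")[:,:,::-1])
E
```

```text
err mm (tool) [  77.6 -144.1   36.8] rot [ 0.12 89.77 -0.17] t 6.375 F [ 0.4  0.5 -5. ] w 0.0599 q [-0.06  0.46  1.58 -0.37  1.19  0.33]
grasp pt holder frame mm [1.010e+01 1.000e-01 1.641e+02] world [0.5208 0.0095 0.1641]
([7.8, -14.4, 3.7], [0.01, 8.98, -0.02])
([7.1, -14.4, 4.9], [0.01, 8.98, -0.02])
([6.3, -14.4, 5.9], [0.01, 8.98, -0.02])
([5.3, -14.4, 6.8], [0.01, 8.98, -0.02])
([4.1, -14.4, 7.6], [0.01, 8.98, -0.02])
([2.9, -14.4, 8.1], [0.01, 8.98, -0.02])
([1.6, -14.4, 8.5], [0.01, 8.98, -0.02])
([0.3, -14.4, 8.6], [0.01, 8.98, -0.02])
([-1.1, -14.4, 8.6], [0.01, 8.98, -0.02])
([-2.4, -14.4, 8.3], [0.01, 8.98, -0.02])
```

View pics/w3.png

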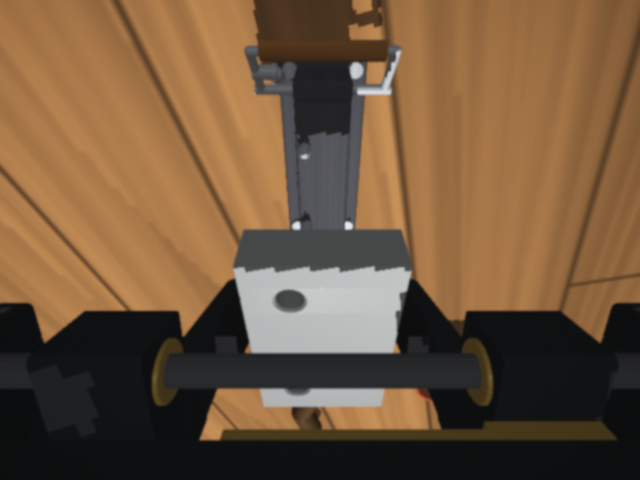

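The plate is held squarely, with its top face at (236..410, 268..405). The bare bed and the pins at (305,152) and (303,222) are visible behind it, and the bail is still open.

```bash
python3 - <<'E'
from kin import *
c=cam("wrist");s,p,T=tool();g=p+.045*T[:,0]
# plate centre at grasp: holder(0,0,50) vs gp (9.9,-.8?,51.1)
for off in(0,):
  ctr=g-.0099*EX-[0,0,.0011]
  for sx in(-1,1):
    for sy in(-1,1):
      for sz in(-1,1): print(sx,sy,sz,proj(c,ctr+.05*sx*EX+.03*sy*EY+[0,0,.01*sz]).round(0))
# pins from this view
im=cv2.imread('pics/w3.png')
for u in((305,152),(303,222)):
  P=ray(c,u,.052)-HO;print(P@EX,P@EY)
E
```

```text
-1 -1 -1 [377. 373.]
-1 -1 1 [382. 410.]
-1 1 -1 [269. 373.]
-1 1 1 [264. 410.]
1 -1 -1 [403. 230.]
1 -1 1 [415. 267.]
1 1 -1 [243. 230.]
1 1 1 [232. 267.]
0.03491942087897465 0.011581862064992334
-0.020091356546277743 0.014711369579549955
```

Request:
jog_arm([
  {"slide":[8,-14,4],"rot":[0,9,0]},
  {"slide":[7,-15,5],"rot":[0,9,0]},
  {"slide":[6,-15,6],"rot":[0,9,0]},
  {"slide":[5,-15,7],"rot":[0,9,0]},
  {"slide":[4,-15,8],"rot":[0,9,0]},
  {"slide":[3,-14,8],"rot":[0,9,0]},
  {"slide":[2,-14,8],"rot":[0,9,0]},
  {"slide":[0,-14,9],"rot":[0,9,0]},
  {"slide":[-1,-14,9],"rot":[0,9,0]},
  {"slide":[-2,-14,8],"rot":[0,9,0]},
  {"slide":[0,0,0],"rot":[0,0,0]},
])

```text
clock: 7.8
ee_pos: [0.3625, -0.0008, 0.1367]
tcp_rot: [0.777, 0.61, -0.12, 0.093]
wrist_force: [-0.2, -0.8, -3.3]
width: 0.0598
```

```bash
python3 - <<'E'
from kin import *
log()
S=np.array([.38,.04,0])
show(S+[0,0,.07],PSI,-20,4)
E
```

```text
err mm (tool) [16.8  7.5 48.5] rot [-0.13 -2.57 -0.11] t 7.8 F [-0.2 -0.8 -3.3] w 0.0598 q [-0.82  0.55  2.2   0.93  1.49 -1.25]
grasp pt holder frame mm [  5.7 151.5 123.2] world [0.3727 0.0409 0.1232]
([4.2, 1.9, 12.1], [-0.03, -0.64, -0.03])
([4.3, 1.9, 12.1], [-0.03, -0.64, -0.03])
([4.5, 1.9, 12.0], [-0.03, -0.64, -0.03])
([4.6, 1.9, 12.0], [-0.03, -0.64, -0.03])
```

Request:
jog_arm([
  {"slide":[5,5,14],"rot":[0,-2.6,0]},
  {"slide":[4,3,12],"rot":[0,0,0]},
  {"slide":[4,0,12],"rot":[0,0,0]},
  {"slide":[4,0,10],"rot":[0,0,0]},
  {"slide":[0,0,0],"rot":[0,0,0]},
])

```text
clock: 8.43
ee_pos: [0.3722, -0.0032, 0.0839]
tcp_rot: [0.773, 0.608, -0.143, 0.113]
wrist_force: [0.1, -0.5, -4.6]
width: 0.0597
```

```bash
python3 - <<'E'
from kin import *
log()
S=np.array([.38,.04,0])
show(S+[0,0,.060],PSI,-20,1)
im=read_camera("scene");cv2.imwrite("pics/s4.png",cv2.resize(im[120:320,180:420],None,fx=3,fy=3,interpolation=cv2.INTER_CUBIC)[:,:,::-1])
E
```

```text
err mm (tool) [ 4.5 -2.6  7.4] rot [ 0.04  1.07 -0.03] t 8.425 F [ 0.1 -0.5 -4.6] w 0.0597 q [-0.79  0.68  2.17  0.95  1.37 -1.32]
grasp pt holder frame mm [  4.8 141.6  67.7] world [0.3821 0.0376 0.0677]
([4.5, -2.6, 7.4], [0.04, 1.07, -0.03])
```

View pics/s4.png

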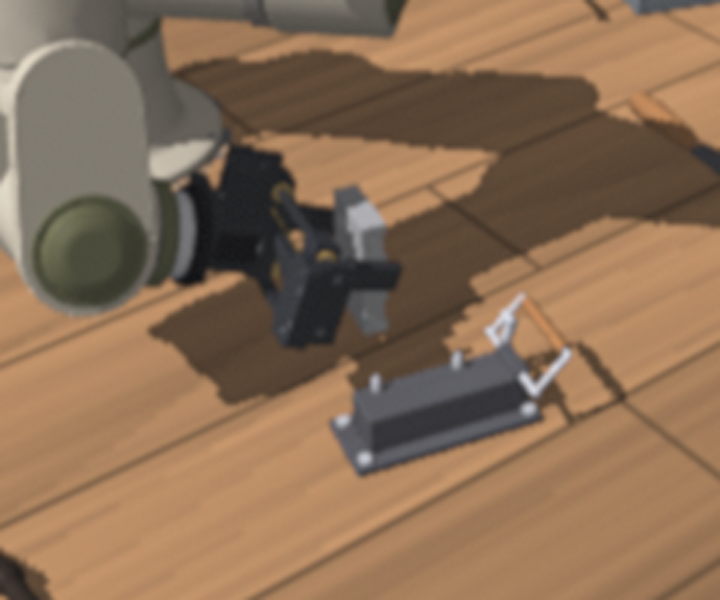

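The scene view shows the plate held upright on its end just above the bench at (365,260). The bare holder with both pins and the open bail is to its right, clear of the gripper.

Request:
jog_arm([
  {"slide":[0,0,0],"rot":[0,1.1,0]},
  {"slide":[2,0,5],"rot":[0,0,0]},
  {"slide":[0,0,0],"rot":[0,0,0]},
])

```text
clock: 8.85
ee_pos: [0.3724, -0.0032, 0.0789]
tcp_rot: [0.774, 0.609, -0.135, 0.108]
wrist_force: [-0.1, 0.7, -3.6]
width: 0.0598
```

```bash
python3 - <<'E'
from kin import *
log()
show(np.array([.382,.0376,.0599]),PSI,-20,1)
E
```

```text
err mm (tool) [ 0.9 -0.3  3.5] rot [ 0.1  -0.07 -0.07] t 8.85 F [-0.1  0.7 -3.6] w 0.0598 q [-0.79  0.71  2.16  0.95  1.37 -1.34]
grasp pt holder frame mm [  5.1 141.4  63.5] world [0.3824 0.0379 0.0635]
([0.9, -0.3, 3.5], [0.1, -0.07, -0.07])
```

Request:
jog_arm([
  {"slide":[1,0,2.5],"rot":[0,0,0]},
  {"slide":[0.4,0,1],"rot":[0,0,0]},
  {"slide":[0,0,0],"rot":[0,0,0]},
])

```text
clock: 9.22
ee_pos: [0.3725, -0.003, 0.0761]
tcp_rot: [0.775, 0.609, -0.133, 0.107]
wrist_force: [-0.5, -0.3, -3.6]
width: 0.0596
```

```bash
python3 - <<'E'
from kin import *
log()
show(np.array([.382,.0376,.0599]),PSI,-20,1)
E
```

```text
err mm (tool) [-0.3 -0.4  1. ] rot [ 0.13 -0.34 -0.09] t 9.225 F [-0.5 -0.3 -3.6] w 0.0596 q [-0.79  0.72  2.16  0.96  1.37 -1.35]
grasp pt holder frame mm [  5.4 141.3  60.9] world [0.3826 0.0382 0.0609]
([-0.3, -0.4, 1.0], [0.13, -0.34, -0.09])
```

Request:
jog_arm([
  {"slide":[0.2,0,1.2],"rot":[0,-0.4,0]},
  {"slide":[0.2,0,0.5],"rot":[0,0,0]},
  {"slide":[0,0,0],"rot":[0,0,0]},
])

```text
clock: 9.6
ee_pos: [0.3726, -0.0026, 0.0761]
tcp_rot: [0.775, 0.609, -0.133, 0.107]
wrist_force: [-0.5, -1.1, -1.4]
width: 0.0593
```

```bash
python3 - <<'E'
from kin import *
log()
show(np.array([.382,.0376,.0599]),PSI,-20,1)
E
```

```text
err mm (tool) [-0.6 -0.3  1. ] rot [ 0.14 -0.32 -0.11] t 9.6 F [-0.5 -1.1 -1.4] w 0.0593 q [-0.79  0.72  2.16  0.96  1.37 -1.35]
grasp pt holder frame mm [  5.8 141.3  60.9] world [0.3826 0.0385 0.0609]
([-0.6, -0.3, 1.0], [0.14, -0.32, -0.11])
```

Request:
jog_arm([
  {"slide":[0.2,0,0.8],"rot":[0,-0.3,0]},
  {"slide":[0,0,0.5],"rot":[0,0,0]},
])

```text
clock: 9.85
ee_pos: [0.3726, -0.0026, 0.076]
tcp_rot: [0.775, 0.609, -0.133, 0.107]
wrist_force: [0.2, -1.8, 4.7]
width: 0.0598
```

```bash
python3 - <<'E'
from kin import *
show(np.array([.382,.0376,.0599]),PSI,-20,1)
E
```

```text
err mm (tool) [-0.7 -0.3  1. ] rot [ 0.15 -0.3  -0.14] t 9.85 F [ 0.2 -1.8  4.7] w 0.0598 q [-0.79  0.72  2.16  0.96  1.37 -1.35]
grasp pt holder frame mm [  5.8 141.2  60.8] world [0.3827 0.0385 0.0608]
([-0.7, -0.3, 1.0], [0.15, -0.3, -0.14])
```

Request:
jog_arm([
  {"slide":[0,0,0],"rot":[0,0,0]},
  {"slide":[0,0,0],"rot":[0,0,0]},
  {"slide":[0,0,0],"rot":[0,0,0]},
], claw=0)

```text
clock: 10.22
ee_pos: [0.3726, -0.0025, 0.0758]
tcp_rot: [0.775, 0.609, -0.134, 0.107]
wrist_force: [-0.4, 0.6, 0.1]
width: 0.087
```

```bash
python3 - <<'E'
from kin import *
log()
show(np.array([.382,.0376,.0599]),PSI,-20,1)
c=cam("wrist");s,p,T=tool();np.savez('w5.npz',K=c[0],R=c[1],t=c[2])
cv2.imwrite("pics/w5.png",read_camera("wrist")[:,:,::-1])
im=read_camera("scene");cv2.imwrite("pics/s5.png",cv2.resize(im[120:320,180:420],None,fx=3,fy=3,interpolation=cv2.INTER_CUBIC)[:,:,::-1])
E
```

```text
err mm (tool) [-0.8 -0.3  0.8] rot [ 0.15 -0.25 -0.14] t 10.225 F [-0.4  0.6  0.1] w 0.087 q [-0.79  0.72  2.16  0.96  1.37 -1.35]
grasp pt holder frame mm [  5.8 141.3  60.6] world [0.3827 0.0386 0.0606]
([-0.8, -0.3, 0.8], [0.15, -0.25, -0.14])
```

View pics/w5.png

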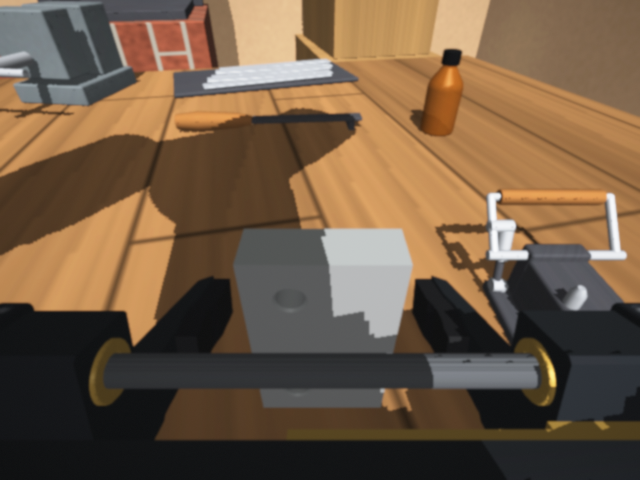

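View pics/s5.png

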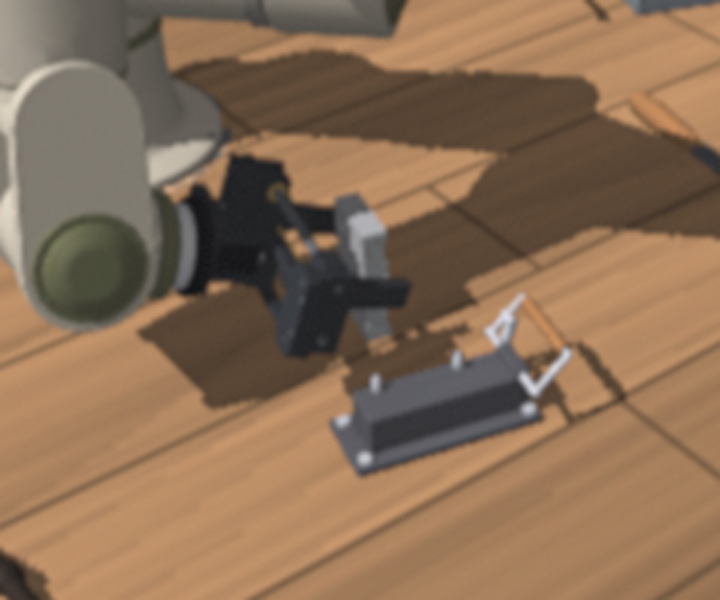

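The plate stands upright on its end between the open fingers: top edge at rows 230–262 in the wrist view, and upright at (365,260) in the scene crop.

Request:
jog_arm([
  {"slide":[-10,0,0],"rot":[0,0,0]},
  {"slide":[-10,0,0],"rot":[0,0,0]},
  {"slide":[1,0,-11],"rot":[0,-10,0]},
  {"slide":[1,0,-11],"rot":[0,-10,0]},
  {"slide":[1,0,-11],"rot":[0,-10,0]},
  {"slide":[1,0,-11],"rot":[0,-10,0]},
  {"slide":[0,0,0],"rot":[0,0,0]},
])

```text
clock: 11.2
ee_pos: [0.3751, 0.0018, 0.1182]
tcp_rot: [0.681, 0.529, -0.398, 0.314]
wrist_force: [0.2, -0.3, -0.6]
width: 0.0881
```

```bash
cat >> kin.py <<'E'
GS=np.array([.3827,.0386,.0606])
def show2(ang,dist,n,gp=None,az=PSI):
    """target: point gp is dist ahead of TCP"""
    gp=GS if gp is None else gp
    x=pose(gp,az,d(ang))[1][:,0]; show(gp-(dist-.045)*x,az,ang,n)
E
python3 - <<'E'
from kin import *
log();show2(-60,.065,0);show2(-110,.065,5)
E
```

```text
err mm (tool) [ 3.6 -1.3 -3.8] rot [-0.18  0.92 -0.59] t 11.2 F [ 0.2 -0.3 -0.6] w 0.0881 q [-0.56  0.31  2.18  0.62  0.92 -0.77]
grasp pt holder frame mm [ -9.9 139.5  78.8] world [0.3807 0.0229 0.0788]
err mm (tool) [ 26.   -1.7 -54. ] rot [ -0.43 -49.08  -0.47] t 11.2 F [ 0.2 -0.3 -0.6] w 0.0881 q [-0.56  0.31  2.18  0.62  0.92 -0.77]
grasp pt holder frame mm [ -9.9 139.5  78.8] world [0.3807 0.0229 0.0788]
([5.2, -0.3, -10.8], [-0.09, -9.82, -0.09])
([3.3, -0.3, -11.5], [-0.09, -9.82, -0.09])
([1.3, -0.3, -11.9], [-0.09, -9.82, -0.09])
([-0.8, -0.3, -12.0], [-0.09, -9.82, -0.09])
([-2.8, -0.3, -11.6], [-0.09, -9.82, -0.09])
```

Request:
jog_arm([
  {"slide":[2,-1,-12],"rot":[0,-10,-0.5]},
  {"slide":[1,0,-12],"rot":[0,-10,0]},
  {"slide":[1,0,-12],"rot":[0,-10,0]},
  {"slide":[1,0,-12],"rot":[0,-10,0]},
  {"slide":[1,0,-11],"rot":[0,-10,0]},
  {"slide":[1,0,-11],"rot":[0,-10,0]},
  {"slide":[0,0,0],"rot":[0,0,0]},
])

```text
clock: 12.08
ee_pos: [0.3878, 0.0595, 0.1128]
tcp_rot: [-0.383, -0.313, 0.692, -0.526]
wrist_force: [0.1, 0.6, 0.7]
width: 0.0884
```

```bash
python3 - <<'E'
from kin import *
log();show2(-135,.065,2)
E
```

```text
err mm (tool) [ -7.1  -0.2 -24.1] rot [  0.34 -14.28   1.97] t 12.075 F [0.1 0.6 0.7] w 0.0884 q [ 0.08  0.46  1.96 -0.59  1.02  0.71]
grasp pt holder frame mm [  4.4 142.8  74.1] world [0.3808 0.0376 0.0741]
([-3.6, -0.1, -12.1], [0.17, -7.14, 0.98])
([-5.0, -0.1, -11.5], [0.17, -7.14, 0.98])
```

Request:
jog_arm([
  {"slide":[-3,0,-12],"rot":[0.2,-7,1]},
  {"slide":[-4,0,-12],"rot":[0.1,-7,1]},
  {"slide":[0,0,0],"rot":[0,0,0]},
])

```text
clock: 12.45
ee_pos: [0.3925, 0.0788, 0.1037]
tcp_rot: [-0.3, -0.242, 0.729, -0.565]
wrist_force: [-0.5, -0.2, -0.3]
width: 0.0881
```

```bash
python3 - <<'E'
from kin import *
log();show2(-135,.045,2)
c=cam("wrist");np.savez('w6.npz',K=c[0],R=c[1],t=c[2])
cv2.imwrite("pics/w6.png",read_camera("wrist")[:,:,::-1])
ctr=GS+.0011*EX;ctr[2]=.05
for sz in(1,-1):
  for sy in(-1,1):
    for sx in(-1,1): print('x',sx,'y',sy,'z',sz,proj(c,ctr+[0,0,.05*sx]+.03*sy*EY-.01*sz*EX).round(0))
E
```

```text
err mm (tool) [14.7  0.2 -1.1] rot [ 0.24 -0.36  0.94] t 12.45 F [-0.5 -0.2 -0.3] w 0.0881 q [ 0.2   0.58  1.89 -0.74  1.2   0.91]
grasp pt holder frame mm [ 15.6 141.9  71.6] world [0.3843 0.0483 0.0716]
([7.4, 0.1, -0.5], [0.12, -0.18, 0.47])
([7.4, 0.0, -0.6], [0.12, -0.18, 0.47])
x -1 y -1 z 1 [379. 202.]
x 1 y -1 z 1 [394. 399.]
x -1 y 1 z 1 [273. 201.]
x 1 y 1 z 1 [255. 397.]
x -1 y -1 z -1 [385. 181.]
x 1 y -1 z -1 [403. 398.]
x -1 y 1 z -1 [268. 181.]
x 1 y 1 z -1 [246. 395.]
```

View pics/w6.png

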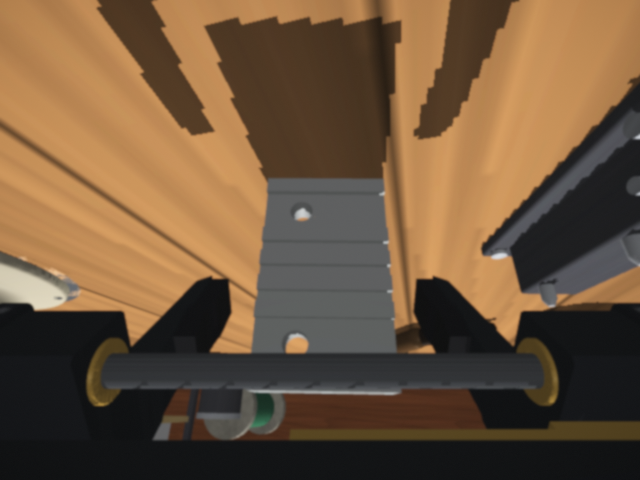

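The standing plate's grooved face is in view, with its base edge at (268..385,180) and holes at (302,214) and (297,343). That matches the projection from where it was set down.

Request:
jog_arm([
  {"slide":[7,0,0],"rot":[0.2,-0.4,0.9]},
  {"slide":[7,0,-1],"rot":[0,0,0]},
  {"slide":[0,0,0],"rot":[0,0,0]},
])

```text
clock: 12.88
ee_pos: [0.3897, 0.0665, 0.0934]
tcp_rot: [-0.303, -0.238, 0.727, -0.568]
wrist_force: [0.8, 0.8, -1.0]
width: 0.0881
```

```bash
python3 - <<'E'
from kin import *
log();show2(-135,.045,1)
E
```

```text
err mm (tool) [-1.5 -0.3 -2.9] rot [-0.16 -0.32  0.29] t 12.875 F [ 0.8  0.8 -1. ] w 0.0881 q [ 0.17  0.59  1.92 -0.78  1.16  0.93]
grasp pt holder frame mm [  2.9 141.2  61.4] world [0.382  0.0358 0.0614]
([-1.5, -0.3, -2.9], [-0.16, -0.32, 0.29])
```

Request:
jog_arm([
  {"slide":[-1.5,-0.3,-2.5],"rot":[-0.2,-0.3,0.3]},
  {"slide":[0,0,0],"rot":[0,0,0]},
])

```text
clock: 13.12
ee_pos: [0.3902, 0.0693, 0.0929]
tcp_rot: [-0.301, -0.237, 0.726, -0.571]
wrist_force: [0.2, -0.6, 0.1]
width: 0.0882
```

```bash
python3 - <<'E'
from kin import *
log();show2(-135,.045,1)
E
```

```text
err mm (tool) [ 0.2 -0.  -0.5] rot [ 0.03 -0.05 -0.01] t 13.125 F [ 0.2 -0.6  0.1] w 0.0882 q [ 0.18  0.59  1.92 -0.78  1.16  0.94]
grasp pt holder frame mm [  5.7 141.2  61. ] world [0.3827 0.0384 0.061 ]
([0.2, -0.0, -0.5], [0.03, -0.05, -0.01])
```

Aligned within half a millimetre, so I'll close.

Request:
jog_arm([
  {"slide":[0,0,0],"rot":[0,0,0]},
  {"slide":[0,0,0],"rot":[0,0,0]},
  {"slide":[0,0,0],"rot":[0,0,0]},
  {"slide":[0,0,0],"rot":[0,0,0]},
], claw=1)

```text
clock: 13.62
ee_pos: [0.3903, 0.0696, 0.093]
tcp_rot: [-0.301, -0.237, 0.725, -0.572]
wrist_force: [-0.0, -1.1, -0.3]
width: 0.0596
```

```bash
python3 - <<'E'
from kin import *
log();show2(-135,.045,0)
s,p,T=tool();g=p+.045*T[:,0]
ctr=GS+.0011*EX;ctr[2]=.05
np.savez('grip2.npz',p=p,T=T)
print('plate centre in tool rel. grasp pt (nominal)',(T.T@(ctr-g)*1000).round(2))
E
```

```text
err mm (tool) [ 0.5 -0.  -0.3] rot [ 0.05 -0.07 -0.05] t 13.625 F [-0.  -1.1 -0.3] w 0.0596 q [ 0.18  0.59  1.91 -0.78  1.16  0.94]
grasp pt holder frame mm [  6.  141.1  61.1] world [0.3828 0.0387 0.0611]
plate centre in tool rel. grasp pt (nominal) [ 7.22 -0.09 -8.54]
```

Request:
jog_arm([
  {"slide":[-7,0,7],"rot":[0,0,0]},
  {"slide":[-14,0,14],"rot":[0,0,0]},
  {"slide":[-14,0,14],"rot":[0,0,0]},
  {"slide":[-14,0,14],"rot":[0,0,0]},
  {"slide":[-7,0,7],"rot":[0,0,0]},
])

```text
clock: 14.25
ee_pos: [0.3894, 0.0697, 0.1749]
tcp_rot: [-0.301, -0.239, 0.726, -0.571]
wrist_force: [-0.0, -0.1, -4.3]
width: 0.0596
```

```bash
python3 - <<'E'
from kin import *
log();
F=HO-.0099*EX
show(F+[0,0,.16],PSI,-45,10)
E
```

```text
err mm (tool) [ 43.7 141.9  68.7] rot [6.00e-02 8.98e+01 1.90e-01] t 14.25 F [-0.  -0.1 -4.3] w 0.0596 q [ 0.18  0.42  1.88 -0.73  1.3   0.79]
grasp pt holder frame mm [  6.  142.1 142.9] world [0.3819 0.0389 0.1429]
([4.4, 14.2, 6.9], [0.01, 8.98, 0.02])
([3.3, 14.2, 7.5], [0.01, 8.98, 0.02])
([2.1, 14.2, 7.9], [0.01, 8.98, 0.02])
([0.8, 14.2, 8.1], [0.01, 8.98, 0.02])
([-0.5, 14.2, 8.1], [0.01, 8.98, 0.02])
([-1.7, 14.2, 8.0], [0.01, 8.98, 0.02])
([-2.9, 14.2, 7.6], [0.01, 8.98, 0.02])
([-4.1, 14.2, 7.0], [0.01, 8.98, 0.02])
([-5.1, 14.2, 6.3], [0.01, 8.98, 0.02])
([-6.0, 14.2, 5.4], [0.01, 8.98, 0.02])
```

Request:
jog_arm([
  {"slide":[2,14,9],"rot":[0,9,0]},
  {"slide":[2,14,8],"rot":[0,9,0]},
  {"slide":[2,14,8],"rot":[0,9,0]},
  {"slide":[1,14,8],"rot":[0,9,0]},
  {"slide":[-1,14,8],"rot":[0,9,0]},
  {"slide":[-2,14,8],"rot":[0,9,0]},
  {"slide":[-3,14,8],"rot":[0,9,0]},
  {"slide":[-4,14,7],"rot":[0,9,0]},
  {"slide":[-5,14,6],"rot":[0,9,0]},
  {"slide":[-5,12,5],"rot":[0,7,0]},
  {"slide":[0,0,0],"rot":[0,0,0]},
])

```text
clock: 15.62
ee_pos: [0.506, -0.042, 0.1945]
tcp_rot: [0.726, 0.576, -0.295, 0.233]
wrist_force: [-0.6, 0.0, -4.4]
width: 0.0597
```

```bash
python3 - <<'E'
from kin import *
log();
F=HO-.0099*EX
show(F+[0,0,.14],PSI,-45,2)
E
```

```text
err mm (tool) [17.   2.5 15. ] rot [ 0.18 -0.82  0.42] t 15.625 F [-0.6  0.  -4.4] w 0.0597 q [-0.58  0.47  1.75  0.76  1.35 -0.69]
grasp pt holder frame mm [-11.2   2.8 163.1] world [ 0.5132 -0.0105  0.1631]
([8.5, 1.3, 7.5], [0.09, -0.41, 0.21])
([8.6, 1.3, 7.5], [0.09, -0.41, 0.21])
```

Request:
jog_arm([
  {"slide":[9,2.5,8],"rot":[0.2,-0.8,0.4]},
  {"slide":[9,0,8],"rot":[0,0,0]},
  {"slide":[9,0,9],"rot":[0,0,0]},
  {"slide":[9,0,9],"rot":[0,0,0]},
  {"slide":[0,0,0],"rot":[0,0,0]},
])

```text
clock: 16.25
ee_pos: [0.5076, -0.0387, 0.1411]
tcp_rot: [0.724, 0.572, -0.303, 0.238]
wrist_force: [-0.3, 0.1, -3.3]
width: 0.0596
```

```bash
python3 - <<'E'
from kin import *
log();
F=HO-.0099*EX
show(F+[0,0,.09],PSI,-45,2)
c=cam("wrist");np.savez('w7.npz',K=c[0],R=c[1],t=c[2])
cv2.imwrite("pics/w7.png",read_camera("wrist")[:,:,::-1])
im=read_camera("scene");cv2.imwrite("pics/s7f.png",im[:,:,::-1]);cv2.imwrite("pics/s7.png",cv2.resize(im[160:310,240:400],None,fx=4,fy=4,interpolation=cv2.INTER_CUBIC)[:,:,::-1])
E
```

```text
err mm (tool) [12.5  1.7 14.9] rot [0.08 0.36 0.23] t 16.25 F [-0.3  0.1 -3.3] w 0.0596 q [-0.56  0.55  1.78  0.78  1.24 -0.76]
grasp pt holder frame mm [ -8.3   1.9 109.1] world [ 0.5148 -0.0079  0.1091]
([6.2, 0.9, 7.4], [0.04, 0.18, 0.11])
([6.2, 0.9, 7.4], [0.04, 0.18, 0.11])
```

View pics/w7.png

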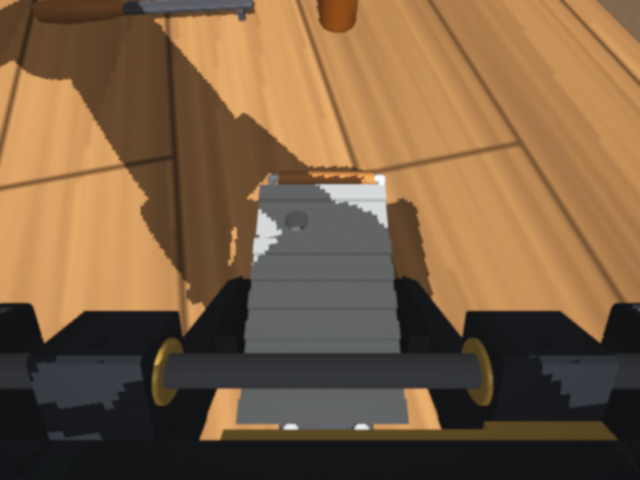

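View pics/s7.png

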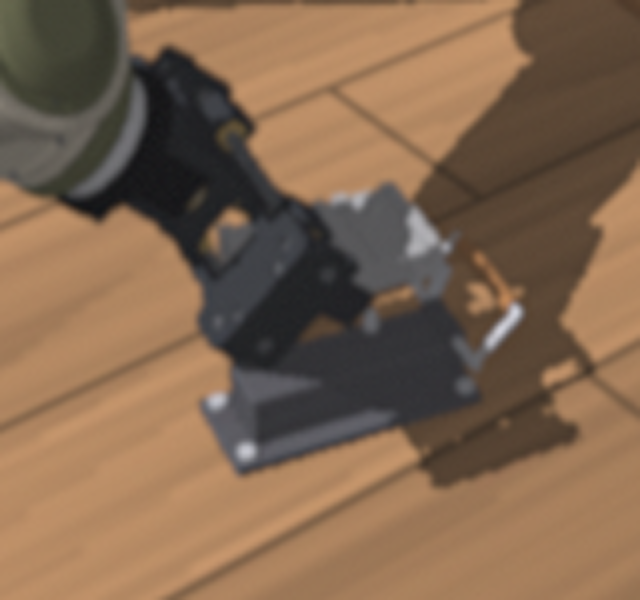

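```bash
cat >> kin.py <<'E'
def plate_now():
    """nominal plate pose from the second grip, assuming no slip. returns centre, axes (x,y,z)"""
    g2=np.load('grip2.npz');T2=g2['T'];p2=g2['p']
    ctr=GS+.0011*EX;ctr[2]=.05
    A=np.c_[[0,0,1.],EY,-EX]
    s,p,T=tool();D=T@T2.T
    return p+D@(ctr-p2),D@A
E
python3 - <<'E'
from kin import *
dd=np.load('w7.npz');c=(dd['K'],dd['R'],dd['t'])
C_,A=plate_now();h=C_-HO;print('plate centre in holder',(np.array([h@EX,h@EY,h[2]])*1000).round(2))
print('tilt of -z vs up deg',np.degrees(np.arccos(-A[2,2])).round(2),' x axis az rel',np.degrees(np.arctan2(-A[:,0]@EY,-A[:,0]@EX)).round(2),'x pitch',np.degrees(A[2,0]).round(2))
for sz in(-1,1):
  for sx in(-1,1):
    for sy in(-1,1): print('x',sx,'y',sy,'z',sz,proj(c,C_+A@[.05*sx,.03*sy,.01*sz]).round(1))
for x in(-.032,.032): print('hole',proj(c,C_+A@[x,.012,-.007]).round(1))
E
python3 - <<'E'
import cv2
im=cv2.imread('pics/w7.png');cv2.imwrite('pics/w7z.png',cv2.resize(im[160:300,220:420],None,fx=4,fy=4,interpolation=cv2.INTER_CUBIC))
E
```

```text
plate centre in holder [  2.67   1.51 110.94]
tilt of -z vs up deg 0.45  x axis az rel 0.2 x pitch 0.44
x -1 y -1 z -1 [387.7 180.1]
x -1 y 1 z -1 [259.8 180. ]
x 1 y -1 z -1 [413.6 425. ]
x 1 y 1 z -1 [235.3 425. ]
x -1 y -1 z 1 [381.1 202.5]
x -1 y 1 z 1 [266.  202.5]
x 1 y -1 z 1 [401.3 422.3]
x 1 y 1 z 1 [246.9 422.3]
hole [297.3 216.7]
hole [291.7 368.4]
```

View pics/w7z.png

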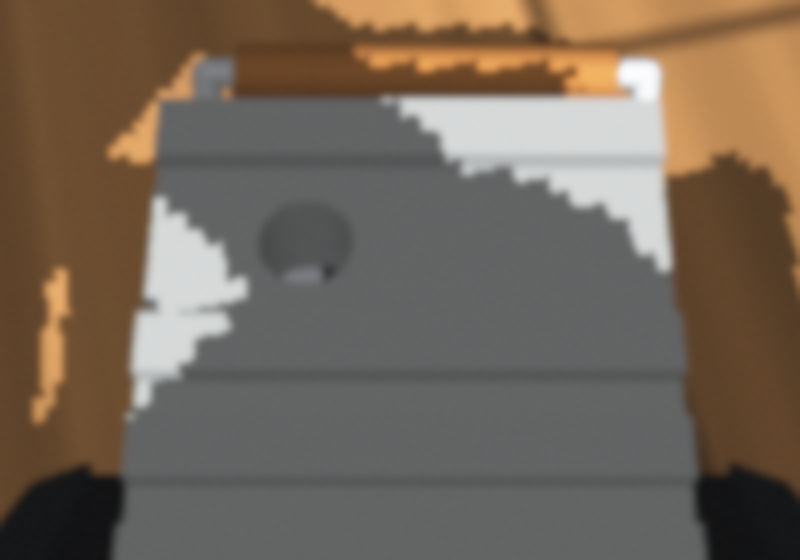

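```bash
python3 - <<'E'
import cv2
im=cv2.imread('pics/w3.png');cv2.imwrite('pics/w3z.png',cv2.resize(im[215:355,220:420],None,fx=4,fy=4,interpolation=cv2.INTER_CUBIC))
a=cv2.resize(im[385:430,200:440],None,fx=3,fy=3,interpolation=cv2.INTER_CUBIC)
b=cv2.resize(cv2.imread('pics/w7.png')[385:440,200:440],None,fx=3,fy=3,interpolation=cv2.INTER_CUBIC)
import numpy as np
cv2.imwrite('pics/nb.png',np.vstack([a,b]))
E
grep -n "" log.jsonl | cut -c1-120 | tail -25 | head -12
```

```text
1:[[1.0535918587972306, 0.3132791194572497, 1.4982110912271618, 2.041206562415266e-05, 1.331007281303131, -0.22339628736
2:[[0.33726174895695477, 0.07620782266093161, 1.8422689488071893, -0.0009868297609463448, 1.2241647402831377, -0.1352900
3:[[-0.26181776067364176, 0.3412119618359334, 1.5819693307014342, -0.0008346253307159235, 1.2198833819188615, 0.02960714
4:[[-0.43740995371234104, 0.3390272631447851, 1.6541089020683601, 0.5450863878563728, 1.315061843378213, -0.401095847912
5:[[-0.531247427597356, 0.3920969208184066, 1.7013598344635676, 0.8485844491701596, 1.466082583001301, -0.59774468950081
6:[[-0.029926907672825367, 0.474794304855117, 1.6046144842564825, -0.41814500881066774, 1.1710799862433743, 0.3739618751
7:[[-0.05302940199795365, 0.5764026565112504, 1.6340623850166829, -0.38513955079485995, 1.025059642907987, 0.40571021332
8:[[-0.06009351638407864, 0.6338526271157806, 1.6566759293848776, -0.42254110320207955, 0.957609646820339, 0.44091739052
9:[[-0.05846145100239512, 0.6299452729574361, 1.6543462957295154, -0.42069306629571873, 0.9623709080430658, 0.4395124411
10:[[-0.05853821296780204, 0.46203900506903756, 1.5785341494613028, -0.36793929366538913, 1.1862213552444192, 0.33277783
11:[[-0.815556431742551, 0.5536107383890045, 2.2010183563732895, 0.9318509924628215, 1.4893981699908545, -1.246106194086
12:[[-0.7907235153824013, 0.6826688863333386, 2.166496424248478, 0.9458908332120314, 1.3664369185115528, -1.318413233405
```

View pics/w3z.png

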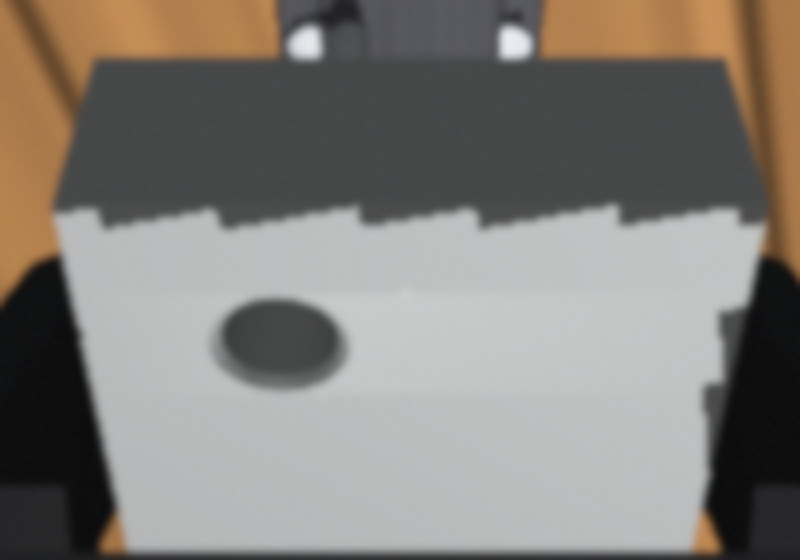

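View pics/nb.png

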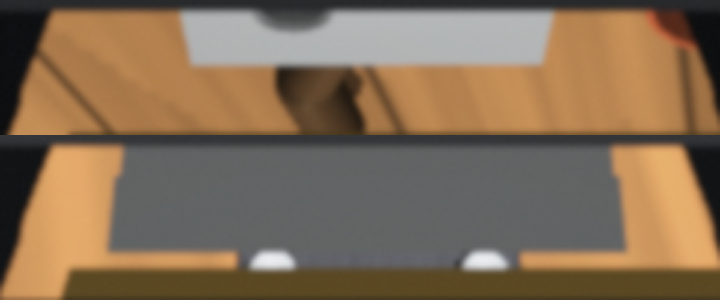

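```bash
python3 - <<'E'
from kin import *
K,Rm,t=cam("wrist");s,p,T=tool();Ct=T.T@(-Rm.T@t-p);Rt=Rm@T  # camera in tool
L=data();q,p3,T3=L[9]
def mk(p,T,dc):
    o=p+T@(Ct+dc);Rc=Rt@T.T;return (K,Rc,-Rc@o)
g=p3+.045*T3[:,0];c3=g-.0099*EX-[0,0,.0011]
Z=np.array([0,0,1.])
P3=[c3+.05*sx*EX+.03*sy*EY+.01*sz*Z for sx,sy,sz in((1,1,1),(1,-1,1),(1,1,-1),(1,-1,-1),(-1,1,1),(-1,-1,1))]
O3=[(233.7,268),(411.5,269),(244,230),(401,230),(263.3,406.7),(381.7,406.6)]
C_,A=plate_now()
l7=[(-.05,.03,-.01),(-.05,-.03,-.01),(.05,.03,-.01),(.05,-.03,-.01),(-.032,.012,-.01)]
O7=[(260.5,184.5),(385.2,184.5),(235.7,423.3),(409,423.3),(296.5,220.5)]
def f(v):
    dc=v[:3]/1000;c=mk(p3,T3,dc);r=[proj(c,a)-b for a,b in zip(P3,O3)]
    c=mk(p,T,dc);M=R.from_rotvec(np.radians(v[5])*A[:,1]).as_matrix()
    for a,b in zip(l7,O7): r.append(proj(c,C_+np.array([0,0,v[4]/1000])+v[3]/1000*EX+v[6]/1000*EY+M@A@a)-b)
    return np.r_[np.ravel(r),v[:3]*.2,v[3]*.2,v[4]*.2,v[5]*.2,v[6]*.2]
r=least_squares(f,np.zeros(7));print('cam d',r.x[:3].round(2),'plate dx dz pitch dy',r.x[3:].round(2));print(r.fun[:22].reshape(-1,2).round(1))
M=R.from_rotvec(np.radians(r.x[5])*A[:,1]).as_matrix()@A
h=C_-HO;print('centre holder',(h@EX)*1e3+r.x[3],(h@EY)*1e3+r.x[6],h[2]*1e3+r.x[4],'x axis z comp deg',np.degrees(M[2,0]))
c=mk(p,T,r.x[:3]/1000)
for x in(.032,-.032):print('pin tops',proj(c,HO+x*EX+.012*EY+.052*Z))
print('screws?',[ray(c,u,.012)-HO for u in((200+272/3,385+125/3),(200+485/3,385+125/3))])
E
```

```text
cam d [-2.42  0.22 -3.43] plate dx dz pitch dy [ 0.7   0.59  0.26 -0.11]
[[ 0.  -0.6]
 [ 0.3 -1.9]
 [ 0.2  0.9]
 [-0.2  0.7]
 [ 0.8  0.9]
 [-1.3  0.7]
 [-0.3  0.8]
 [-0.5  1. ]
 [ 0.8  0.4]
 [-0.1  0.3]
 [-0.2 -2.5]]
centre holder 3.367822143323108 1.4000858962715088 111.53571136447152 x axis z comp deg 0.7040980454511835
pin tops [305.67444746 275.01522538]
pin tops [302.82703864 385.87447888]
screws? [array([-0.03303055, -0.04738666,  0.012     ]), array([ 0.01022033, -0.05770697,  0.012     ])]
```

```bash
python3 - <<'E'
from kin import *
c=cam("top")
P=[ray(c,u,.06) for u in((305.6,222.5),(342.5,231.25),(338.1,253.1),(300,245))]
m=np.mean(P,0);h=m-HO;print('top plate',m,h@EX,h@EY,[np.linalg.norm(P[i]-P[i-1]) for i in range(4)])
c=cam("scene")
for u in((376,377),(457,353)):
  P=ray(c,(180+u[0]/3,120+u[1]/3),.052);h=P-HO;print(P,h@EX,h@EY)
for x in(-.032,.032):print(proj(c,HO+x*EX+.012*EY+[0,0,.052]))
im=cv2.imread('pics/scene0.png');cv2.imwrite('pics/sc0z.png',cv2.resize(im[210:290,270:390],None,fx=6,fy=6,interpolation=cv2.INTER_CUBIC))
E
```

```text
top plate [ 0.51704013 -0.00347684  0.06      ] -0.003454553296031926 0.0007691204812368337 [np.float64(0.06132487477408127), np.float64(0.09907076323040036), np.float64(0.058854552054323814), np.float64(0.101067913915714)]
[ 0.50192379 -0.03123335  0.052     ] -0.03398729177949044 0.008934895480594613
[0.51618562 0.0305837  0.052     ] 0.02945003219235351 0.009608738224048025
[305.66859056 244.56715534]
[332.95310412 236.72039656]
```

View pics/sc0z.png

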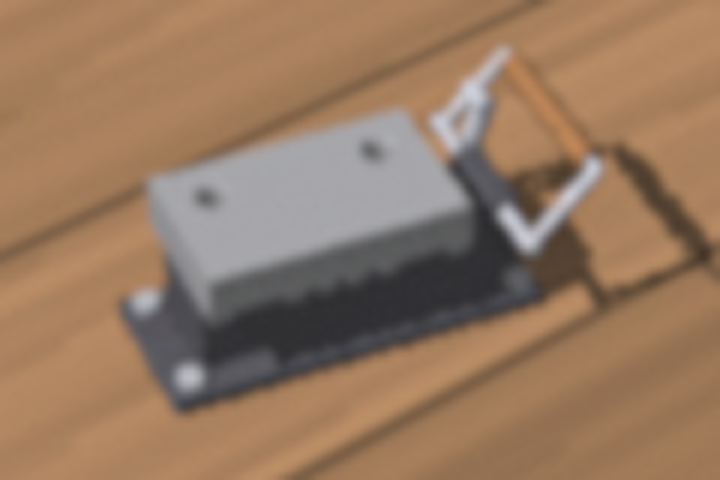

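Request:
jog_arm([
  {"slide":[6,2,8],"rot":[0.1,0.4,0.2]},
  {"slide":[10,0,12],"rot":[0,0,0]},
  {"slide":[9,0,11],"rot":[0,0,0]},
  {"slide":[0,0,0],"rot":[0,0,0]},
])

```text
clock: 16.85
ee_pos: [0.5091, -0.0443, 0.0998]
tcp_rot: [0.727, 0.571, -0.3, 0.237]
wrist_force: [0.0, 0.4, -3.7]
width: 0.0595
```

```bash
cat >> kin.py <<'E'
def prep():
    C_,A=plate_now();h=C_-HO;s,p,T=tool()
    print('plate in holder mm',(np.array([h@EX,h@EY,h[2]])*1000).round(2),'rot err tool deg',np.degrees(R.from_matrix(A.T@np.c_[-EX,EY,[0,0,-1]]).as_rotvec()).round(2),'F',s['wrist_force'].round(1),'tq',s['wrist_torque'].round(2),'w',s['width'],'t',s['clock'])
    B=np.c_[-EX,EY,[0,0,-1.]];print(' rot in tool',np.degrees(R.from_matrix(T.T@B@A.T@T).as_rotvec()).round(2))
E
python3 - <<'E'
from kin import *
log();prep()
im=read_camera("scene");cv2.imwrite("pics/s8.png",cv2.resize(im[190:290,260:400],None,fx=5,fy=5,interpolation=cv2.INTER_CUBIC)[:,:,::-1])
im=read_camera("top");cv2.imwrite("pics/t8.png",cv2.resize(im[190:280,250:370],None,fx=6,fy=6,interpolation=cv2.INTER_CUBIC)[:,:,::-1])
E
```

```text
plate in holder mm [-1.99 -1.12 68.96] rot err tool deg [-0.03 -0.04 -0.05] F [ 0.   0.4 -3.7] tq [-0.81  0.32  0.01] w 0.05949142122651913 t 16.85
 rot in tool [-0.01  0.04 -0.06]
```

View pics/s8.png

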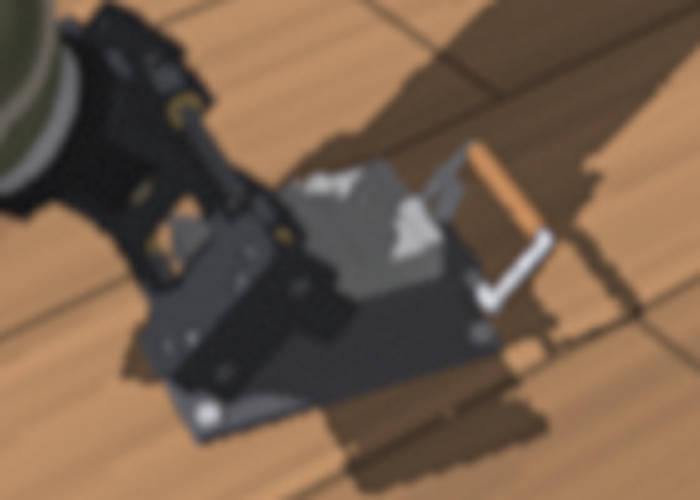

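View pics/t8.png

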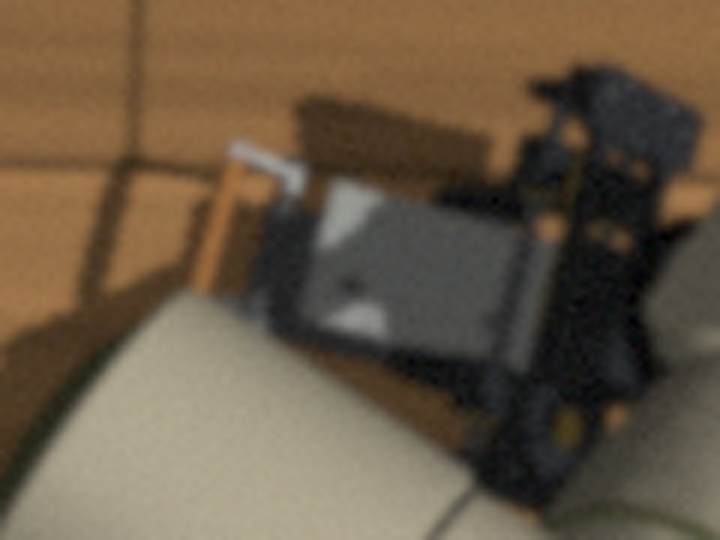

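```bash
python3 - <<'E'
from kin import *
c=cam("top")
def hh(u,z):
    h=ray(c,u,z)-HO;return np.array([h@EX,h@EY])*1e3
a=[hh((305.6,222.5),.06),hh((300,245),.06)]
b=[hh((250+328/6,190+180/6),.079),hh((250+302/6,190+322/6),.079)]
print(np.round(a,1),np.round(b,1),np.mean(b,0)-np.mean(a,0))
E
python3 - <<'E'
import cv2,numpy as np
a=cv2.imread('pics/top0.png')[200:270,280:350]
cv2.imwrite('pics/t0z.png',cv2.resize(a,None,fx=8,fy=8,interpolation=cv2.INTER_CUBIC))
E
```

```text
[[ 47.3 -28.1]
 [ 45.8  33.2]] [[ 50.  -30.1]
 [ 44.6  32.6]] [ 0.74273195 -1.32564071]
```

View pics/t0z.png

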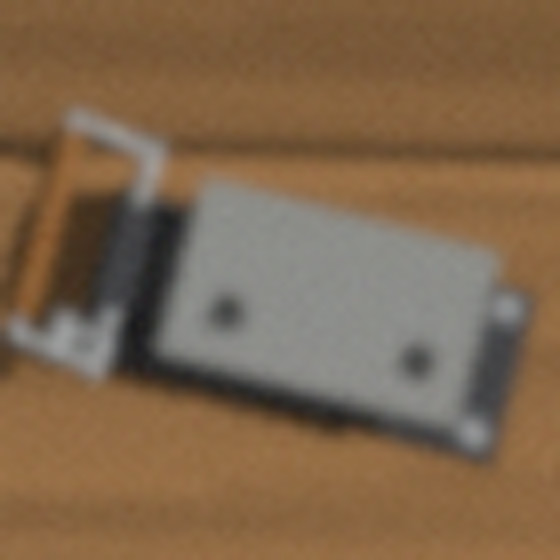

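Request:
jog_arm([
  {"slide":[2.8,-0.5,1.4],"rot":[0,0,0]},
  {"slide":[2,0,2],"rot":[0,0,0]},
  {"slide":[2,0,2],"rot":[0,0,0]},
  {"slide":[0,0,0],"rot":[0,0,0]},
])

```text
clock: 17.45
ee_pos: [0.5096, -0.0432, 0.0925]
tcp_rot: [0.727, 0.57, -0.299, 0.239]
wrist_force: [-0.4, 0.5, -3.5]
width: 0.0598
```

```bash
python3 - <<'E'
from kin import *
log();prep()
E
```

```text
plate in holder mm [-0.89 -1.46 61.62] rot err tool deg [-0.24 -0.09 -0.03] F [-0.4  0.5 -3.5] tq [-0.79  0.28 -0.02] w 0.05977618284284312 t 17.45
 rot in tool [ 0.14  0.09 -0.19]
```

Request:
jog_arm([
  {"slide":[1,-0.7,1],"rot":[0.1,0.1,-0.2]},
  {"slide":[1.5,0,1.5],"rot":[0,0,0]},
  {"slide":[0,0,0],"rot":[0,0,0]},
])

```text
clock: 17.82
ee_pos: [0.509, -0.0431, 0.0888]
tcp_rot: [0.726, 0.572, -0.3, 0.237]
wrist_force: [0.1, -0.1, -3.9]
width: 0.0593
```

```bash
python3 - <<'E'
from kin import *
log();prep()
E
```

```text
plate in holder mm [-0.87 -0.64 58.02] rot err tool deg [-0.03  0.01  0.04] F [ 0.1 -0.1 -3.9] tq [-0.83  0.2  -0.06] w 0.05930916022942917 t 17.825
 rot in tool [ 0.05 -0.01  0.01]
```

Request:
jog_arm([
  {"slide":[1.5,0,1.5],"rot":[0,0,0]},
  {"slide":[1.5,0,1.5],"rot":[0,0,0]},
  {"slide":[0,0,0],"rot":[0,0,0]},
])

```text
clock: 18.2
ee_pos: [0.509, -0.0431, 0.0843]
tcp_rot: [0.726, 0.571, -0.3, 0.237]
wrist_force: [0.2, 0.6, -3.8]
width: 0.0596
```

```bash
python3 - <<'E'
from kin import *
log();prep()
E
```

```text
plate in holder mm [-0.85 -0.63 53.45] rot err tool deg [-0.02  0.01  0.04] F [ 0.2  0.6 -3.8] tq [-0.85  0.27 -0.01] w 0.05960185787636641 t 18.2
 rot in tool [ 0.04 -0.01  0.01]
```

Request:
jog_arm([
  {"slide":[1,0,1],"rot":[0,0,0]},
  {"slide":[1,0,1],"rot":[0,0,0]},
  {"slide":[0,0,0],"rot":[0,0,0]},
])

```text
clock: 18.58
ee_pos: [0.509, -0.0431, 0.0813]
tcp_rot: [0.726, 0.571, -0.3, 0.237]
wrist_force: [-0.8, -0.7, -3.7]
width: 0.0596
```

```bash
python3 - <<'E'
from kin import *
log();prep()
E
```

```text
plate in holder mm [-0.85 -0.69 50.47] rot err tool deg [-0.03  0.01  0.04] F [-0.8 -0.7 -3.7] tq [-0.83  0.31 -0.02] w 0.05959229629773076 t 18.575
 rot in tool [ 0.05 -0.01  0.01]
```

Request:
jog_arm([
  {"slide":[0.6,0,0.6],"rot":[0,0,0]},
  {"slide":[0,0,0],"rot":[0,0,0]},
])

```text
clock: 18.82
ee_pos: [0.5091, -0.0432, 0.0812]
tcp_rot: [0.726, 0.572, -0.299, 0.237]
wrist_force: [-0.5, -0.3, -4.2]
width: 0.0597
```

```bash
python3 - <<'E'
from kin import *
log();prep()
c=cam("wrist");cv2.imwrite("pics/w9.png",read_camera("wrist")[:,:,::-1])
E
```

```text
plate in holder mm [-0.87 -0.76 50.38] rot err tool deg [-0.05  0.08  0.06] F [-0.5 -0.3 -4.2] tq [-0.72  0.27  0.01] w 0.05971993193585022 t 18.825
 rot in tool [ 0.08 -0.08  0.01]
```

View pics/w9.png

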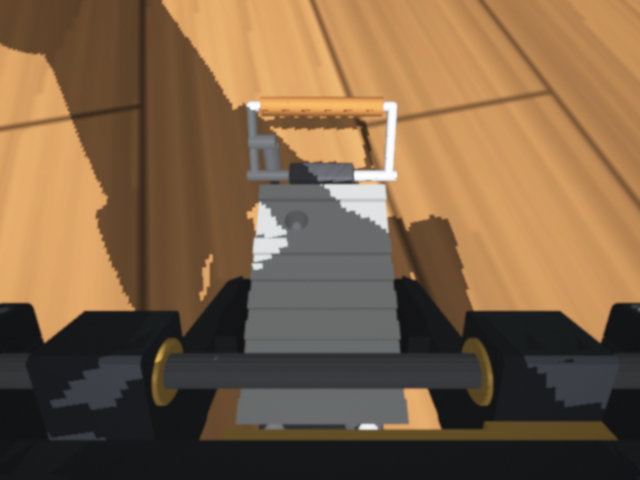

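The grooved face is up at (240..405, 185..423) and the pin tip shows in the far hole at (296,222). I'll press lightly and release.

Request:
jog_arm([
  {"slide":[0.6,0,0.6],"rot":[0,0,0]},
  {"slide":[0.6,0,0.6],"rot":[0,0,0]},
  {"slide":[0,0,0],"rot":[0,0,0]},
])

```text
clock: 19.25
ee_pos: [0.5091, -0.0433, 0.0811]
tcp_rot: [0.727, 0.572, -0.298, 0.236]
wrist_force: [-0.4, -0.4, -3.4]
width: 0.0599
```

```bash
python3 - <<'E'
from kin import *
log();prep()
E
```

```text
plate in holder mm [-0.86 -0.81 50.4 ] rot err tool deg [-0.08  0.24  0.11] F [-0.4 -0.4 -3.4] tq [-0.68  0.3   0.  ] w 0.059885170465544604 t 19.25
 rot in tool [ 0.14 -0.24  0.02]
```

Request:
jog_arm([
  {"slide":[1.2,0,1.2],"rot":[0,0,0]},
  {"slide":[1.2,0,1.2],"rot":[0,0,0]},
])

```text
clock: 19.5
ee_pos: [0.5093, -0.0434, 0.0807]
tcp_rot: [0.727, 0.573, -0.295, 0.235]
wrist_force: [-10.6, -5.2, 21.6]
width: 0.0599
```

```bash
python3 - <<'E'
from kin import *
log();prep()
E
```

```text
plate in holder mm [-0.79 -0.99 50.26] rot err tool deg [-0.13  0.55  0.22] F [-10.6  -5.2  21.6] tq [1.27 1.07 0.88] w 0.059855781201854315 t 19.5
 rot in tool [ 0.25 -0.55  0.06]
```

Request:
jog_arm([
  {"slide":[0,0,0],"rot":[0,0,0]},
  {"slide":[0,0,0],"rot":[0,0,0]},
  {"slide":[0,0,0],"rot":[0,0,0]},
], claw=0)

```text
clock: 19.88
ee_pos: [0.5097, -0.0435, 0.0809]
tcp_rot: [0.727, 0.573, -0.295, 0.236]
wrist_force: [0.5, 0.4, 0.0]
width: 0.0872
```

```bash
python3 - <<'E'
from kin import *
log();prep()
c=cam("wrist");np.savez('w10.npz',K=c[0],R=c[1],t=c[2]);cv2.imwrite("pics/w10.png",read_camera("wrist")[:,:,::-1])
E
```

```text
plate in holder mm [-0.74 -1.45 50.44] rot err tool deg [-0.2   0.56  0.18] F [0.5 0.4 0. ] tq [-0.36  0.16 -0.09] w 0.08717847050188496 t 19.875
 rot in tool [ 0.27 -0.56 -0.01]
```

View pics/w10.png

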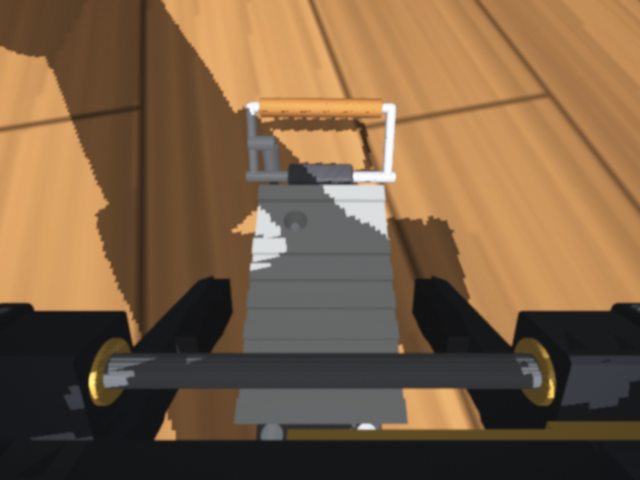

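```bash
python3 - <<'E'
from kin import *
HO=HO-.0008*EX-.001*EY
s,p,T=tool()
b=HO+.096*EX
for sg in(1,-1):
  Tt=Tmat([0,0,-1],sg*EX)
  for z in(.118,.2):
    q,e,m=ik(b+[0,0,z],Tt,np.array([0,.5,1.6,0,1.,-1.5*sg]));print(sg,z,q.round(2),e.round(4),m.round(2))
  q,e,m=ik(HO+.044*EX+[0,0,.13],Tt,q);print(q.round(2),e,m.round(2))
dd=np.load('w10.npz');c=(dd['K'],dd['R'],dd['t'])
for u in((321,106),):
  P=ray(c,u,.066);h=P-HO;print(P,h@EX,h@EY)
for u in((259,185),(383,185)):
  P=ray(c,u,.06);h=P-HO;print('edge',h@EX,h@EY)
E
```

```text
1 0.118 [-0.05  0.58  1.63  0.    0.94 -1.38] 0.0 0.92
1 0.2 [-0.05  0.47  1.56  0.    1.12 -1.38] 0.0 1.0
[-0.14  0.53  1.68 -0.    0.94 -1.48] 1.65067300406033e-13 0.88
-1 0.118 [-0.05  0.58  1.63  0.    0.94  1.76] 0.0 0.92
-1 0.2 [-0.05  0.47  1.56  0.    1.12  1.76] 0.0 1.0
[-0.14  0.53  1.68 -0.    0.94  1.67] 1.735054801176924e-13 0.88
[0.54067251 0.08981252 0.066     ] 0.09357603389791493 0.0007356250842615984
edge 0.04801940083948068 0.029767342781128792
edge 0.04842360798261829 -0.028782960121628436
```

Request:
jog_arm([
  {"slide":[-12,0,0],"rot":[0,0,0]},
  {"slide":[-25,0,0],"rot":[0,0,0]},
  {"slide":[-35,0,0],"rot":[0,0,0]},
  {"slide":[-35,0,0],"rot":[0,0,0]},
  {"slide":[0,0,0],"rot":[0,0,0]},
])

```text
clock: 20.55
ee_pos: [0.4907, -0.1216, 0.1593]
tcp_rot: [0.727, 0.573, -0.296, 0.236]
wrist_force: [1.1, 0.1, -0.2]
width: 0.0883
```

```bash
python3 - <<'E'
from kin import *
log()
s,p,T=tool();print(s['qpos'].round(2),p)
c=cam("wrist");np.savez('w11.npz',K=c[0],R=c[1],t=c[2]);cv2.imwrite("pics/w11.png",read_camera("wrist")[:,:,::-1])
E
```

```text
[-0.72  0.55  1.72  0.7   1.37 -0.81] [ 0.49065445 -0.12161012  0.15927665]
```

View pics/w11.png

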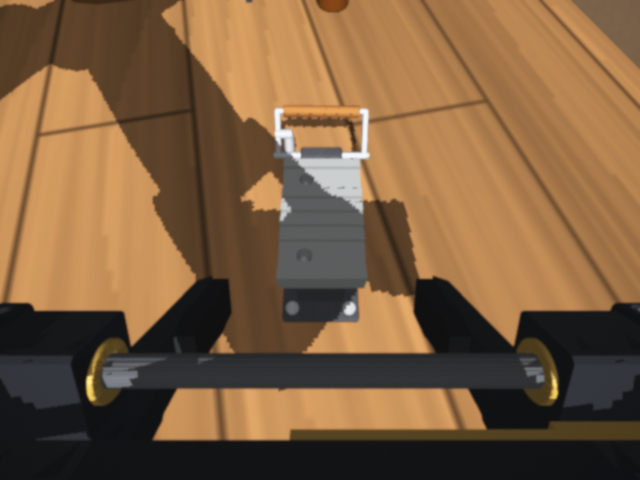

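The plate is seated grooved face up at (278..366, 157..287), with both pin tips visible in its holes at (305,180) and (304,255). The open bail is at (321,110).

```bash
sed -i 's/^HO=np.array(\[.5186,-.0003,0\])/HO=np.array([.5186,-.0003,0])+np.array([-.0008*.2351+.001*.972,-.0008*.972-.001*.2351,0])/' kin.py; python3 - <<'E'
from kin import *
b=HO+.096*EX
for r in rowsplan(b+[0,0,.20],Tmat([0,0,-1],EX),12):print(r)
E
```

```text
([10.6, 0.1, -15.2], [-7.04, -2.96, -2.97])
([9.7, 2.5, -15.6], [-7.04, -2.96, -2.97])
([8.7, 4.9, -15.6], [-7.04, -2.96, -2.97])
([7.6, 7.2, -15.3], [-7.04, -2.96, -2.97])
([6.4, 9.4, -14.6], [-7.04, -2.96, -2.97])
([5.1, 11.5, -13.6], [-7.04, -2.96, -2.97])
([3.8, 13.3, -12.3], [-7.04, -2.96, -2.97])
([2.5, 14.9, -10.8], [-7.04, -2.96, -2.97])
([1.2, 16.2, -8.9], [-7.04, -2.96, -2.97])
([-0.1, 17.2, -6.9], [-7.04, -2.96, -2.97])
([-1.3, 17.9, -4.7], [-7.04, -2.96, -2.97])
([-2.5, 18.2, -2.4], [-7.04, -2.96, -2.97])
```

Request:
jog_arm([
  {"slide":[8,0,-17],"rot":[-7,-3,-3]},
  {"slide":[8,2,-17],"rot":[-7,-3,-3]},
  {"slide":[8,5,-16],"rot":[-7,-3,-3]},
  {"slide":[7,7,-15],"rot":[-7,-3,-3]},
  {"slide":[6,9,-15],"rot":[-7,-3,-3]},
  {"slide":[5,11,-14],"rot":[-7,-3,-3]},
  {"slide":[4,13,-12],"rot":[-7,-3,-3]},
  {"slide":[2,15,-11],"rot":[-7,-3,-3]},
  {"slide":[1,16,-9],"rot":[-7,-3,-3]},
  {"slide":[0,17,-7],"rot":[-7,-3,-3]},
  {"slide":[-1,18,-5],"rot":[-7,-3,-3]},
  {"slide":[0,0,0],"rot":[0,0,0]},
], claw=0.75)

```text
clock: 22.1
ee_pos: [0.5266, 0.0905, 0.1907]
tcp_rot: [0.122, 0.717, -0.097, 0.679]
wrist_force: [0.5, -0.3, 0.2]
width: 0.0222
```

```bash
cat >> kin.py <<'E'
def bail(x,z,n=1,T=None):
    """TCP target in holder xz, tool down, y=+EX"""
    Tt=Tmat([0,0,-1],EX);s,p,T=tool();h=p-HO
    print('TCP holder',(np.array([h@EX,h@EY,h[2]])*1e3).round(1),'F',s['wrist_force'].round(1),'w',round(s['width'],4),'t',s['clock'])
    for r in rowsplan(HO+x*EX+[0,0,z],Tt,n):print(r)
E
python3 - <<'E'
from kin import *
log();bail(.096,.18,2)
E
```

```text
TCP holder [ 90.9  14.5 190.7] F [ 0.5 -0.3  0.2] w 0.0222 t 22.1
([5.0, 2.9, 7.4], [-2.11, -1.66, -0.83])
([5.2, 2.7, 7.3], [-2.11, -1.66, -0.83])
```

Request:
jog_arm([
  {"slide":[5,3,7],"rot":[-2,-1.6,-0.8]},
  {"slide":[5,3,7],"rot":[-2,-1.6,-0.8]},
  {"slide":[0,0,0],"rot":[0,0,0]},
])

```text
clock: 22.48
ee_pos: [0.5419, 0.0915, 0.1777]
tcp_rot: [0.085, 0.703, -0.085, 0.701]
wrist_force: [0.6, -0.6, 0.9]
width: 0.0217
```

```bash
python3 - <<'E'
from kin import *
log();bail(.096,.14,3)
c=cam("wrist");np.savez('w12.npz',K=c[0],R=c[1],t=c[2]);cv2.imwrite("pics/w12.png",read_camera("wrist")[:,:,::-1])
for z in(.061,.066,.071): print(proj(c,HO+.096*EX+[0,0,z]))
E
```

```text
TCP holder [ 95.5  -0.  177.7] F [ 0.6 -0.6  0.9] w 0.0217 t 22.475
([12.6, 0.2, 0.0], [-0.07, -0.05, -0.0])
([12.6, 0.2, 0.0], [-0.07, -0.05, -0.0])
([12.6, 0.2, -0.0], [-0.07, -0.05, -0.0])
[322.86090567 256.22788351]
[322.87193082 259.36874475]
[322.88347392 262.65716107]
```

View pics/w12.png

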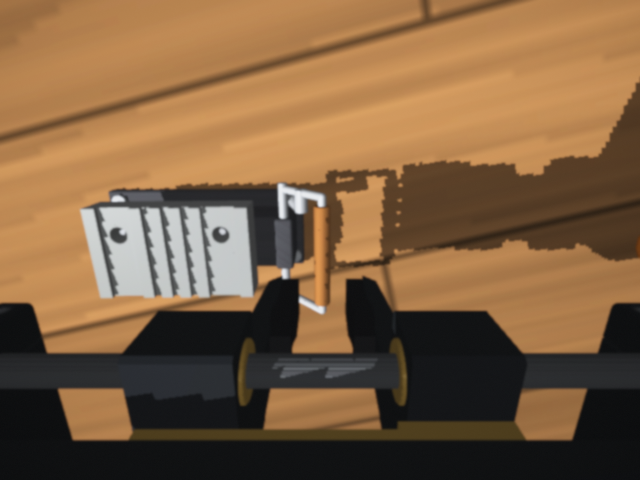

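The bar, at (320, 207..305), sits midway between the fingertips at columns 298 and 347, as predicted. I'll lower over it.

Request:
jog_arm([
  {"slide":[18,0,0],"rot":[0,0,0]},
  {"slide":[18,0,0],"rot":[0,0,0]},
  {"slide":[14,0,0],"rot":[0,0,0]},
  {"slide":[0,0,0],"rot":[0,0,0]},
])

```text
clock: 23.02
ee_pos: [0.5421, 0.0902, 0.1269]
tcp_rot: [0.087, 0.703, -0.086, 0.701]
wrist_force: [0.2, -0.0, 0.2]
width: 0.0216
```

```bash
python3 - <<'E'
from kin import *
log();bail(.096,.118,1)
# arc plan: bail centre + offset
import math
prev=(96,118)
for th in range(45,141,8):
    x=70+36.5*math.cos(math.radians(th));z=40+36.5*math.sin(math.radians(th))
    print(th,round(x,1),round(z,1))
im=read_camera("scene");cv2.imwrite("pics/s13.png",cv2.resize(im[170:290,270:410],None,fx=5,fy=5,interpolation=cv2.INTER_CUBIC)[:,:,::-1])
E
```

```text
TCP holder [ 94.2  -0.5 126.9] F [ 0.2 -0.   0.2] w 0.0216 t 23.025
([8.9, 1.8, -0.5], [-0.45, -0.13, -0.06])
45 95.8 65.8
53 92.0 69.2
61 87.7 71.9
69 83.1 74.1
77 78.2 75.6
85 73.2 76.4
93 68.1 76.4
101 63.0 75.8
109 58.1 74.5
117 53.4 72.5
125 49.1 69.9
133 45.1 66.7
```

View pics/s13.png

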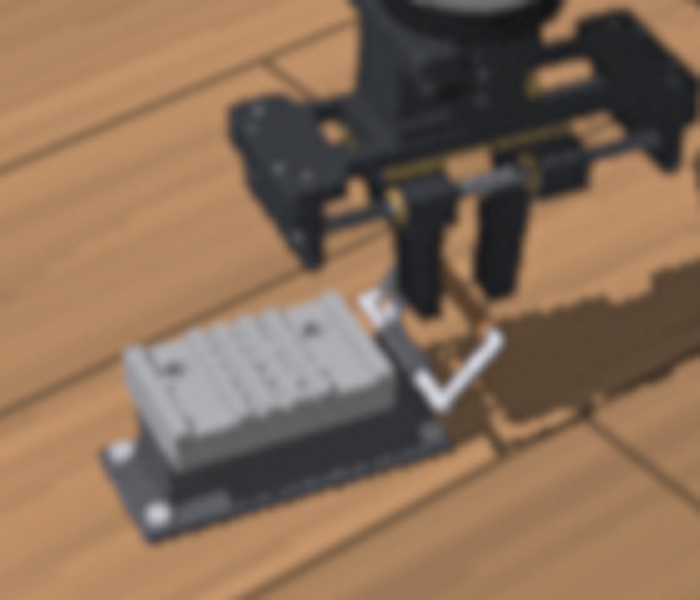

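The bar is between the fingers at (470,290), and the plate is flush with its grooves up.

Request:
jog_arm([
  {"slide":[9,1.5,0],"rot":[-0.4,0,0]},
  {"slide":[0,0,0],"rot":[0,0,0]},
])

```text
clock: 23.32
ee_pos: [0.5432, 0.0917, 0.1189]
tcp_rot: [0.084, 0.702, -0.083, 0.702]
wrist_force: [-0.6, -0.6, 0.7]
width: 0.0219
```

```bash
python3 - <<'E'
from kin import *
log();bail(.087,.123,1)
E
```

```text
TCP holder [ 96.   -1.2 118.9] F [-0.6 -0.6  0.7] w 0.0219 t 23.325
([-4.1, -9.0, -1.2], [-0.03, 0.03, -0.09])
```

Request:
jog_arm([
  {"slide":[0,-6,0],"rot":[0,0,0]},
  {"slide":[-3,-4,0],"rot":[0,0,0]},
  {"slide":[-3,-5,0],"rot":[0,0,0]},
  {"slide":[-2,-5,0],"rot":[0,0,0]},
])

```text
clock: 23.82
ee_pos: [0.5387, 0.0728, 0.129]
tcp_rot: [0.086, 0.701, -0.082, 0.703]
wrist_force: [-1.6, 5.7, 3.4]
width: 0.022
```

```bash
python3 - <<'E'
from kin import *
log();bail(.067,.129,2)
im=read_camera("scene");cv2.imwrite("pics/s14.png",cv2.resize(im[170:290,270:410],None,fx=5,fy=5,interpolation=cv2.INTER_CUBIC)[:,:,::-1])
E
```

```text
TCP holder [ 76.6  -1.3 129. ] F [-1.6  5.7  3.4] w 0.022 t 23.825
([-0.0, -4.8, -0.7], [-0.02, 0.07, -0.16])
([-0.0, -4.8, -0.7], [-0.02, 0.07, -0.16])
```

View pics/s14.png

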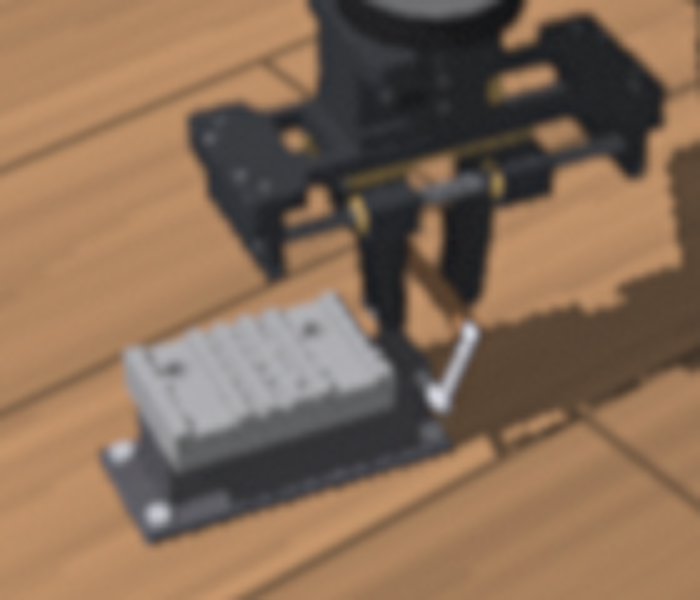

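The bar has risen to (440,275) and is moving with the fingers. Next I'll carry it over dead centre.

Request:
jog_arm([
  {"slide":[0,-5,0],"rot":[0,0,0]},
  {"slide":[0,-5,0],"rot":[0,0,0]},
  {"slide":[0,-5,0],"rot":[0,0,0]},
  {"slide":[-0.5,-5,0],"rot":[0,0,0]},
])

```text
clock: 24.38
ee_pos: [0.5337, 0.0511, 0.1299]
tcp_rot: [0.085, 0.701, -0.083, 0.703]
wrist_force: [0.2, 0.1, -1.1]
width: 0.0221
```

```bash
python3 - <<'E'
from kin import *
log();bail(.046,.132,2)
im=read_camera("scene");cv2.imwrite("pics/s15.png",cv2.resize(im[170:290,270:410],None,fx=5,fy=5,interpolation=cv2.INTER_CUBIC)[:,:,::-1])
E
```

```text
TCP holder [ 54.3  -1.6 129.9] F [ 0.2  0.1 -1.1] w 0.0221 t 24.375
([-1.1, -4.1, -0.8], [-0.02, 0.1, -0.12])
([-1.1, -4.1, -0.8], [-0.02, 0.1, -0.12])
```

View pics/s15.png

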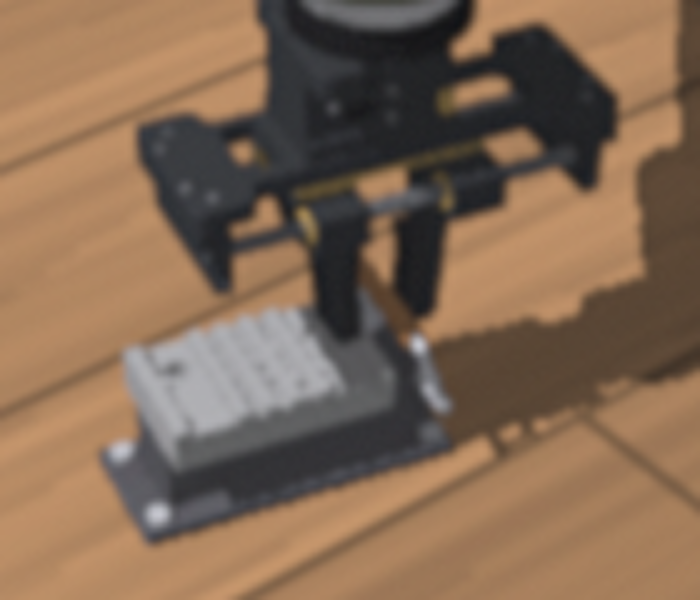

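Request:
jog_arm([
  {"slide":[-0.5,-5,0],"rot":[0,0,0]},
  {"slide":[-0.5,-5,0],"rot":[0,0,0]},
  {"slide":[-0.5,-5,0],"rot":[0,0,0]},
  {"slide":[0,0,0],"rot":[0,0,0]},
])

```text
clock: 24.92
ee_pos: [0.5297, 0.0346, 0.1312]
tcp_rot: [0.085, 0.701, -0.083, 0.703]
wrist_force: [-0.3, -0.4, 0.5]
width: 0.0223
```

```bash
python3 - <<'E'
from kin import *
log();bail(.046,.132,2)
im=read_camera("scene");cv2.imwrite("pics/s16.png",cv2.resize(im[170:290,270:410],None,fx=5,fy=5,interpolation=cv2.INTER_CUBIC)[:,:,::-1])
E
```

```text
TCP holder [ 37.3  -1.6 131.2] F [-0.3 -0.4  0.5] w 0.0223 t 24.925
([-0.4, 4.3, -0.8], [-0.04, 0.08, -0.1])
([-0.4, 4.3, -0.8], [-0.04, 0.08, -0.1])
```

View pics/s16.png

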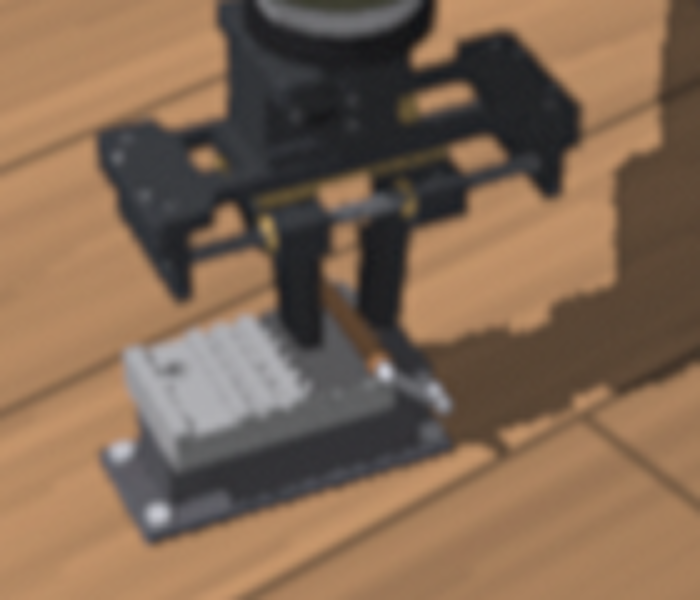

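The bar now lies on the plate's end rib at (355,330), between the fingers. I'll centre the fingers and lift clear.

Request:
jog_arm([
  {"slide":[0,5,0],"rot":[0,0,0]},
  {"slide":[-15,0,0],"rot":[0,0,0]},
  {"slide":[-30,0,0],"rot":[0,0,0]},
  {"slide":[-40,0,0],"rot":[0,0,0]},
  {"slide":[-30,-20,-40],"rot":[0,0,0]},
  {"slide":[0,-20,-50],"rot":[0,0,0]},
  {"slide":[0,0,0],"rot":[0,0,0]},
])

```text
clock: 25.85
ee_pos: [0.4311, 0.0227, 0.2542]
tcp_rot: [0.084, 0.699, -0.082, 0.705]
wrist_force: [0.6, 0.6, 0.2]
width: 0.0221
```

```bash
python3 - <<'E'
from kin import *
log();bail(.046,.25,1)
im=read_camera("scene");cv2.imwrite("pics/s17f.png",im[:,:,::-1]);cv2.imwrite("pics/s17.png",cv2.resize(im[170:290,270:410],None,fx=5,fy=5,interpolation=cv2.INTER_CUBIC)[:,:,::-1])
c=cam("wrist");np.savez('w17.npz',K=c[0],R=c[1],t=c[2]);cv2.imwrite("pics/w17.png",read_camera("wrist")[:,:,::-1])
im=read_camera("top");cv2.imwrite("pics/t17.png",im[:,:,::-1])
E
```

```text
TCP holder [  2.6  91.4 254.2] F [0.6 0.6 0.2] w 0.0221 t 25.85
([5.0, 43.3, 91.5], [0.08, 0.42, -0.19])
```

View pics/s17.png

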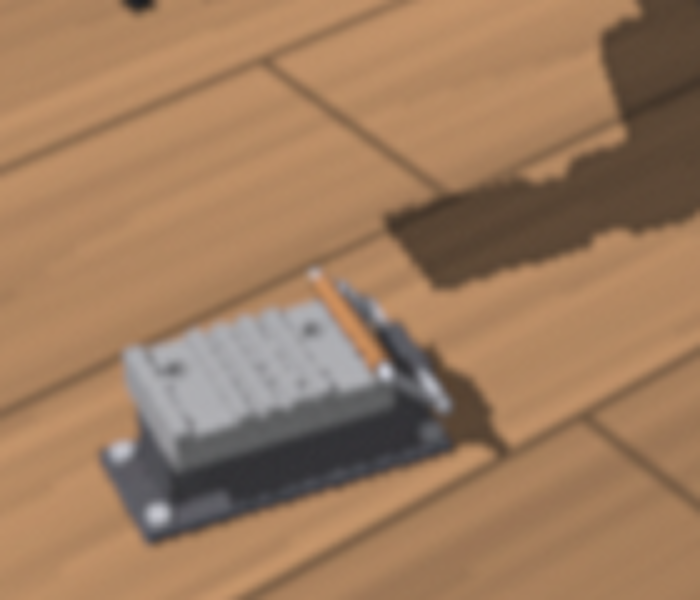

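View pics/w17.png

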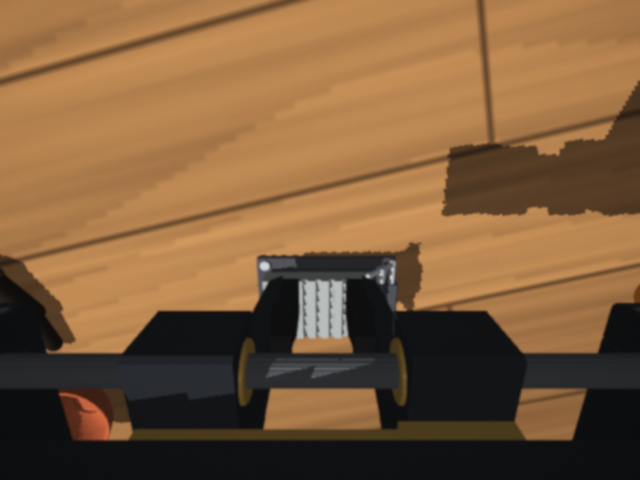

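View pics/s17f.png

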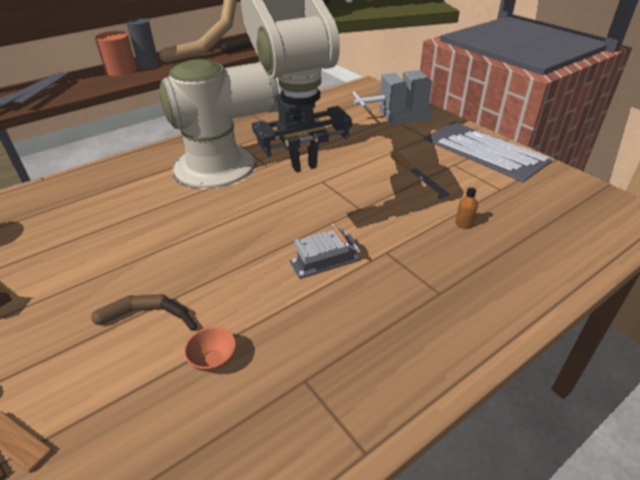

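```bash
python3 - <<'E'
from kin import *
c=cam("scene")
P=ray(c,(270+349/5,170+321/5),.065)-HO;print('bar',P@EX,P@EY)
# plate top corners zoomed
for u in((125,350),(180,440)):
  P=ray(c,(270+u[0]/5,170+u[1]/5),.06)-HO;print(P@EX,P@EY)
# bystanders
a=cv2.imread('pics/scene0.png').astype(int);b=cv2.imread('pics/s17f.png').astype(int)
for n,(x0,y0,x1,y1) in dict(bowl=(180,320,245,375),oil=(450,185,485,232),horn=(85,285,200,335)).items(): print(n,np.abs(a-b)[y0:y1,x0:x1].mean().round(2))
E
```

```text
bar 0.043284349607226075 0.0003455007425588398
-0.049640788418066906 0.027551534687893335
-0.04938185064702321 -0.035467090102150406
bowl 4.89
oil 10.5
horn 5.19
```

```bash
python3 - <<'E'
from bench import *
print(finish_job())
E
```

```text
the job is handed in; nothing more can be done
None
```

I lifted the plate off its holder and stood it on end on the bench. I then re-gripped it from the other side, turned it grooved face up and lowered it onto both pins. After that I led the bail over dead centre between loosely closed fingers until it lay on the plate. I handed in at about 26 s, with the arm drawn back about 9 cm to the side and well above the holder.

**Plate:** The last scene picture shows the plate flush, grooves up. After release, the wrist view showed a pin tip in each hole. By the arm's own reckoning the plate sat at about 50.3 mm height, within about 1 mm of centre and 0.6° of level.

**Bail:** The last measurement put the bar at x = 43 mm, y = 0 mm in the holder's frame, against 44 mm expected when clamped. I did not measure the clamping force or the bail angle directly.

**Bystanders:** The oil bottle, bowl and horn look unmoved in the last full scene picture. The picture difference around the bottle was larger (10.5 against about 5 for the other two). I took that to be the arm's shadow and did not check it further. I did not compare the file, which the shadow partly covers, but the arm never worked near it.

**Disagreement:** The three cameras differed by 2 to 3.5 mm on where the holder is. I set the plate down using a compromise position, and the pins took it without jamming.

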